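# Refit the locking bolts of a safe door

### The job

Sweep all the loose brass chips off the safe door into the green catch tray beside it with the scraper block, not with the fingers. Then slide every locking bolt lying on the rubber mat, nose first, through a hole of the guide bar and the flange hole behind it, each bolt in its own hole, until its lug rests against the guide bar. Leave the scraper standing on the rubber mat, and do not shift the copper key blank or the brass lock cylinder that lie on the door.

Things in the scene. Friction and masses are not known exactly. Their poses are not given: they have to be found in the camera images.
- door: A small safe door lying on its face, fixed: blue slab 315 x 300 mm, its light grey back plate on top, 40 mm above the cart. Origin on the cart under the door's middle; z up, +x points to the bolt edge (away from the robot), y along that edge. The back plate spans x -165..+150, y -150..+150 mm. A fixed brass lock case (61 x 83 mm, 32 mm high) sits on it at x -122, y 0.
- channel (a point): Point on the back plate's top over the door's origin, axes as the door's. It lies in the open channel where the chips are: x -78..+80 mm, all across the door in y and open at both y ends. The channel is bounded by a dark steel guide bar on the +x side (x +80..+96 mm, 56 mm high above the plate) and by a stiffening rib towards the robot (x -86..-78 mm, 12 mm high).
- flange (a point): Middle of the blue flange along the door's bolt edge (8 mm thick in x, 56 mm high above the back plate, all across the door in y), on its face towards the robot, level with the holes. Like the guide bar it has four 18 mm round holes, 28 mm above the back plate, at y -105, -35, +35, +105 mm, in line with the guide bar's.
- tray: Green plastic catch tray, fixed, 260 mm (x) x 256 mm (y) outside, 28 mm high, walls and floor 4 to 5 mm, set close against one y end of the door (either the door's +y or its -y end, changing from start to start), so its rim is 12 mm below the back plate. Origin on the cart under its middle, axes as the door's.
- mat: Black rubber mat, fixed, 330 mm (x) x 256 mm (y), 4 mm thick, beside the other y end of the door. Origin on the cart under its middle, axes as the door's. The bolts and the scraper start on it.
- scraper: Scraper block, about 0.3 kg: a steel foot 100 x 30 x 20 mm with a yellow plastic grip 86 x 24 x 40 mm on top, 60 mm high in all, standing upright on its foot. Origin at the centre of the underside, x along its length, z up.
- hole1 (a point): Centre of guide bar hole 1 of 4 (18 mm bore) on the bar's face towards the robot, 68 mm above the cart; axes as the door's, so a bolt goes in along +x. The flange hole in line with it lies 62 to 70 mm farther along x.
- hole2 (a point): Centre of guide bar hole 2 of 4 (18 mm bore) on the bar's face towards the robot, 68 mm above the cart; axes as the door's, so a bolt goes in along +x. The flange hole in line with it lies 62 to 70 mm farther along x.
- hole3 (a point): Centre of guide bar hole 3 of 4 (18 mm bore) on the bar's face towards the robot, 68 mm above the cart; axes as the door's, so a bolt goes in along +x. The flange hole in line with it lies 62 to 70 mm farther along x.
- hole4 (a point): Centre of guide bar hole 4 of 4 (18 mm bore) on the bar's face towards the robot, 68 mm above the cart; axes as the door's, so a bolt goes in along +x. The flange hole in line with it lies 62 to 70 mm farther along x.
- bolt1: Steel locking bolt, 0.2 kg (absent in some starts): shaft 16 mm diameter, 95 mm long, last 14 mm tapered to a 7 mm nose; dark square tail lug. Origin on the shaft's axis at the lug's front face, x to the nose. The lug spans x -44..0, y -11..+11, z -8..+14 mm. Starts lying on the mat, nose roughly to the door's +x. Home: lug against the guide bar, nose 25 mm out of the flange.
- bolt2: Steel locking bolt, 0.2 kg (absent in some starts): shaft 16 mm diameter, 95 mm long, last 14 mm tapered to a 7 mm nose; dark square tail lug. Origin on the shaft's axis at the lug's front face, x to the nose. The lug spans x -44..0, y -11..+11, z -8..+14 mm. Starts lying on the mat, nose roughly to the door's +x. Home: lug against the guide bar, nose 25 mm out of the flange.
- bolt3: Steel locking bolt, 0.2 kg (absent in some starts): shaft 16 mm diameter, 95 mm long, last 14 mm tapered to a 7 mm nose; dark square tail lug. Origin on the shaft's axis at the lug's front face, x to the nose. The lug spans x -44..0, y -11..+11, z -8..+14 mm. Starts lying on the mat, nose roughly to the door's +x. Home: lug against the guide bar, nose 25 mm out of the flange.
- bolt4: Steel locking bolt, 0.2 kg (absent in some starts): shaft 16 mm diameter, 95 mm long, last 14 mm tapered to a 7 mm nose; dark square tail lug. Origin on the shaft's axis at the lug's front face, x to the nose. The lug spans x -44..0, y -11..+11, z -8..+14 mm. Starts lying on the mat, nose roughly to the door's +x. Home: lug against the guide bar, nose 25 mm out of the flange.
- chip1: Loose brass chip (absent in some starts), a broken piece of an old bushing, about 30 x 20 mm and 10 mm thick, 35 g, lying flat on the door's back plate. Origin at the centre of its underside.
- chip2: Loose brass chip (absent in some starts), a broken piece of an old bushing, about 30 x 20 mm and 10 mm thick, 35 g, lying flat on the door's back plate. Origin at the centre of its underside.
- chip3: Loose brass chip (absent in some starts), a broken piece of an old bushing, about 30 x 20 mm and 10 mm thick, 35 g, lying flat on the door's back plate. Origin at the centre of its underside.
- chip4: Loose brass chip (absent in some starts), a broken piece of an old bushing, about 30 x 20 mm and 10 mm thick, 35 g, lying flat on the door's back plate. Origin at the centre of its underside.
- chip5: Loose brass chip (absent in some starts), a broken piece of an old bushing, about 30 x 20 mm and 10 mm thick, 35 g, lying flat on the door's back plate. Origin at the centre of its underside.
- chip6: Loose brass chip (absent in some starts), a broken piece of an old bushing, about 30 x 20 mm and 10 mm thick, 35 g, lying flat on the door's back plate. Origin at the centre of its underside.
- key_blank: Copper key blank, 91 mm long, 5 mm thick, lying on the door behind the rib beside the lock case; bystander. Origin at the underside of its round head.
- lock_cylinder: Brass lock cylinder, 34 mm in diameter and 38 mm high, standing on the door behind the rib at the other side of the lock case; bystander. Origin at the centre of its underside.
Mind the look-alikes: they are no part of the job. What is shaped like the bolt3 but turquoise is not meant.

How it is judged:
By the outcome, as a careful person would: the job done as asked, in the order asked, and still so for the second after the job is handed in, with the robot touching nothing.
Of chip1, chip2, chip3, chip4, chip5, chip6 only 3 to 6 are there at a start; the rules pass over those that are not, and their reading is None.
Of bolt1, bolt2, bolt3, bolt4 only 3 to 4 are there at a start; the rules pass over those that are not, and their reading is None.
At some moment in a run one of scraper, bolt1, bolt2, bolt3, bolt4, chip1, chip2, chip3, chip4, chip5 may be knocked a few centimetres aside while the robot is not near it.
Once in a run the grip may slacken for a moment while it holds something.
It also fails if it takes over 210 s, if anything falls off the work surface, if the arm or the gripper's body presses on something with over 40 N, if the wrist force passes 120 N, or if a joint passes its speed limit or range.

### The arm

A 6-joint arm with a two-finger parallel gripper is mounted at the origin on the work surface. World frame = base frame: x ahead of the robot, y to its left, z up, the work surface at z = 0. Lengths are in mm, angles in rad, forces in N, time in s.
With the tool pointing down it reaches from about 350 to 925 mm from the base axis. Payload 6.4 kg.
Tool frame: the origin (TCP) lies between the finger pads; the fingertips stand ctrl.nose_length ahead of it and the grasp point (between the pads) lies 2 mm behind it (ctrl.nose_length is the distance from the TCP to the fingertips, in mm); z points along the fingers, y is the direction in which the jaws open and shut (so a half turn about z gives the same grasp; the last joint's range is limited). The gripper opens to 85 mm and grips with 20 to 120 N. Pads are 22 mm wide; open, the fingers measure 114 mm over their backs; the gripper's body (76 mm by 85 mm) begins 54 mm behind the grasp point. The pads swing forward as they close: fully open they stand 13 mm farther back than shut.
Start: joints at [-1.488, 0.245, 1.558, -0, 1.339, -0.174], TCP at [165.096, -628.695, 248.29] pointing down, gripper open.
Joint ranges: [-3.13, 3.13], [-1.02, 2.26], [0.13, 2.54], [-0.95, 4.09], [0.21, 2.88], [-2.74, 2.74]. Speed limits (rad/s): [2.57, 2.57, 3.14, 3.14, 3.14, 3.14].

### API

Orientations are given as a unit quaternion [w, x, y, z].
In Python, from plant import ctrl, imaging gives the robot as it stands.
- The arm moves only by the tool servo_tool, never from a script. Its argument "increments" is a list of rows, each a list of 7 numbers: the turn, a rotation vector about the tool's x, y, z in degrees, then the shift along the tool's x, y, z in cm, then the finger opening in cm, from 0 to 8.54. In form: [[rx, ry, rz, dx, dy, dz, fingers], ...]. A call has 1 to 8 rows; each row is the pose to reach, as a shift and turn from the pose measured when the call began, along the tool's axes at that moment; what a row does not reach only later rows make up. A row lasts 1/10 s, in which the tool goes at most 50 mm and 8.59 degrees, less where a joint would pass 70% of its speed; a pose out of reach is approached as far as the arm can. A call with a gripper value outside its range is refused whole. The fingers move at their own pace and stop on an object; the grip force is fixed at half the most. Time passes only in rows, so rows that repeat a pose let the fingers close. It gives the time, the measured TCP pose, the force and the opening at its end, in the units of the state.
- ctrl.read_state(): the state, without advancing time (a new reading comes with each control period).
- imaging.snapshot(name): name is "scene" or "top"; returns a dict with "image" (420x560x3 uint8, red, green, blue), "mtx" (3x3 intrinsics, pixels), "T" (4x4, takes a point from camera to world coordinates). Camera axes: x right, y down, z forward; pixel columns grow to the right and rows downward; lengths in mm; the calibration is good to about 2 mm. A picture is of the moment at which its call begins. There is no depth.
- ctrl.sign_off(): hands the job in, once; it reports no verdict.
The state is a dict: "time": time; "joint_positions": joint angles; "joint_vel": joint speeds; "tau": joint torques, N m; "tcp_pos": TCP position; "ee_rot": TCP orientation; "force": force on the tool from outside, world axes, zero at the start; "wrist_torque": the same for the moment, N m; "width": finger opening in mm.
Only numpy, scipy, OpenCV 4.12 (cv2) and the standard library are available. Lean on these libraries where they do the work, as an engineer would, in place of code of your own. Each camera call takes 0.05 s, during which the arm holds its last target.

## Working session

There is one attempt and no reset: what is moved stays moved. The work goes in short steps, Python scripts to look and compute and a tool call to move; the robot and the scene stay as the last step left them, time stands still between calls to the robot, and variables do not carry over. Pictures are saved under pics/ and viewed, and the job is handed in when it is done.

Besides the shell and the picture viewer there is one more tool, called after "Emit:" as name(argument=value, ...) on one line, values as JSON. servo_tool: Moves the arm, as the interface text tells. Its arguments: {"type":"object","properties":{"increments":{"type":"array","items":{"type":"array","items":{"type":"number"}}}},"required":["increments"]}

```bash
ls; mkdir -p pics; python3 - <<'E'
from plant import ctrl, imaging
import cv2,numpy as np
print(ctrl.read_state(), ctrl.nose_length)
for n in("scene","top"):
    s=imaging.snapshot(n); cv2.imwrite(f"pics/{n}0.png",s["image"][:,:,::-1]); print(s["mtx"],s["T"])
E
```

```text
pics
{'time': 0.0, 'joint_positions': array([-1.48804513e+00,  2.45802415e-01,  1.55902599e+00, -3.13194389e-05,
        1.33872174e+00, -1.74095505e-01]), 'joint_vel': array([-0.00052961, -0.00025122, -0.00170081, -0.00064777,  0.00016589,
       -0.00100448]), 'tau': array([ 9.65849322e-04, -4.29511607e+01, -3.26125395e+01, -1.23186242e-04,
        5.45765186e-03, -1.83624529e-06]), 'tcp_pos': array([ 165.07722887, -628.13447584,  247.181321  ]), 'ee_rot': array([-9.78418834e-04,  9.91764110e-01,  1.28074162e-01,  2.94653175e-05]), 'force': array([ 0.05068933,  0.45677099, -1.21987764]), 'wrist_torque': array([ 0.01202212,  0.00029385, -0.02273862]), 'width': 85.29432748674681} 17.0
[[386.08131948   0.         277.35719637]
 [  0.         386.08131948 212.54496642]
 [  0.           0.           1.        ]] [[-6.46040255e-01  6.48958535e-01 -4.01851724e-01  8.06836570e+02]
 [ 7.63303339e-01  5.49231978e-01 -3.40165030e-01  2.83547552e+02]
 [-4.31819800e-05 -5.26495065e-01 -8.50178184e-01  7.60778702e+02]
 [ 0.00000000e+00  0.00000000e+00  0.00000000e+00  1.00000000e+00]]
[[474.49342896   0.         283.87233124]
 [  0.         474.49342896 212.24805884]
 [  0.           0.           1.        ]] [[ 6.23842052e-03 -9.89146898e-01  1.46797465e-01  3.42442809e+02]
 [-9.99743582e-01 -9.36500387e-03 -2.06171384e-02  2.39070311e+01]
 [ 2.17681373e-02 -1.46631205e-01 -9.88951686e-01  1.06118598e+03]
 [ 0.00000000e+00  0.00000000e+00  0.00000000e+00  1.00000000e+00]]
```

View pics/scene0.png

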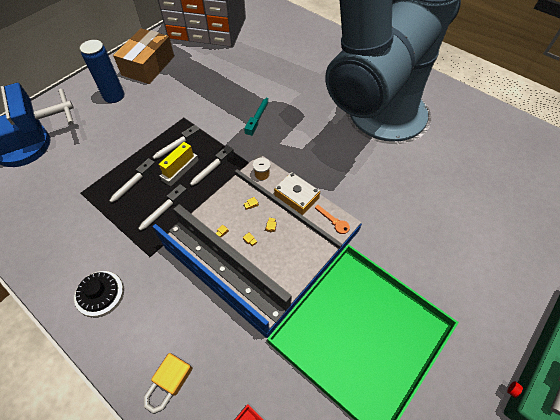

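View pics/top0.png

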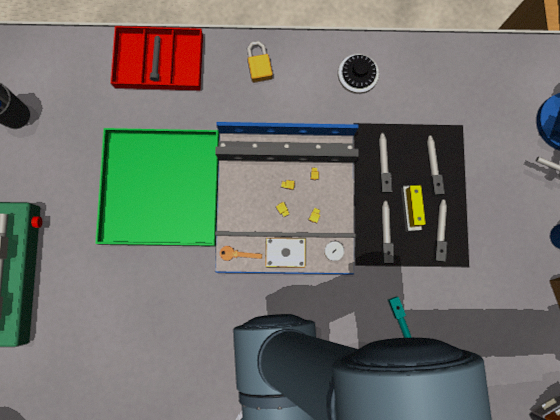

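```bash
cat > h.py <<'E'
from plant import ctrl, imaging
import cv2,numpy as np
from scipy.spatial.transform import Rotation as R
def snap(n,f=None):
    s=imaging.snapshot(n)
    if f: cv2.imwrite(f"pics/{f}.png",s["image"][:,:,::-1])
    return s
def cast(s,u,v,z):
    d=s["T"][:3,:3]@np.array([(u-s["mtx"][0,2])/s["mtx"][0,0],(v-s["mtx"][1,2])/s["mtx"][1,1],1]); o=s["T"][:3,3]
    return o+d*(z-o[2])/d[2]
def proj(s,p):
    T=s["T"]; c=T[:3,:3].T@(np.asarray(p,float)-T[:3,3]); return s["mtx"][0,0]*c[0]/c[2]+s["mtx"][0,2], s["mtx"][1,1]*c[1]/c[2]+s["mtx"][1,2]
def crop(s,x0,y0,x1,y1,k,f):
    cv2.imwrite(f"pics/{f}.png",cv2.resize(s["image"][y0:y1,x0:x1,::-1],None,fx=k,fy=k,interpolation=cv2.INTER_CUBIC))
def st():
    s=ctrl.read_state(); q=s["ee_rot"]; M=R.from_quat([q[1],q[2],q[3],q[0]]).as_matrix()
    return s,M
E
python3 - <<'E'
from h import *
s=snap("top"); crop(s,205,115,365,280,4.5/1.25,"t1"); crop(s,350,115,480,275,3.7,"t2")
s=snap("scene"); crop(s,80,110,280,260,4,"s1")
E
```

```text
(no output)
```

View pics/t1.png

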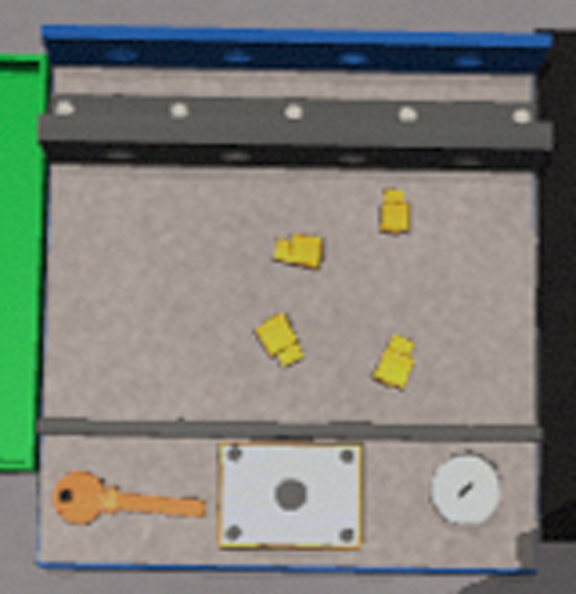

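View pics/t2.png

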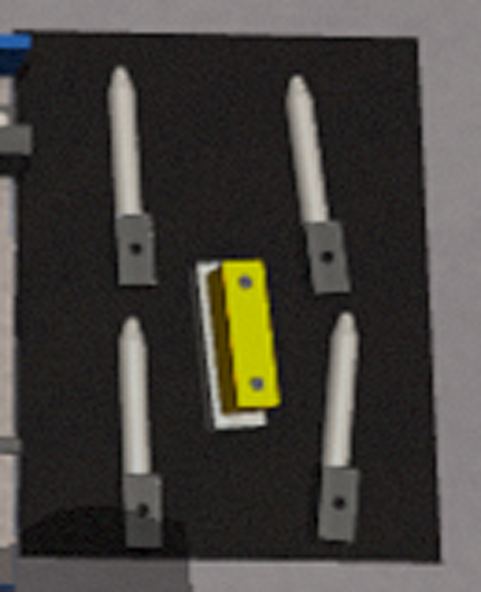

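View pics/s1.png

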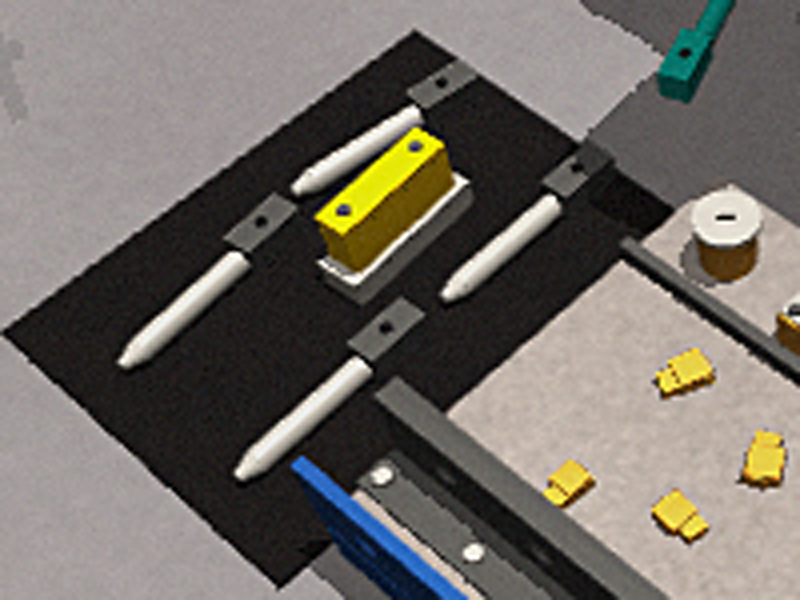

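```bash
python3 - <<'E'
from h import *
s=snap("scene"); crop(s,140,150,370,340,3.4,"s2")
E
```

```text
(no output)
```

View pics/s2.png

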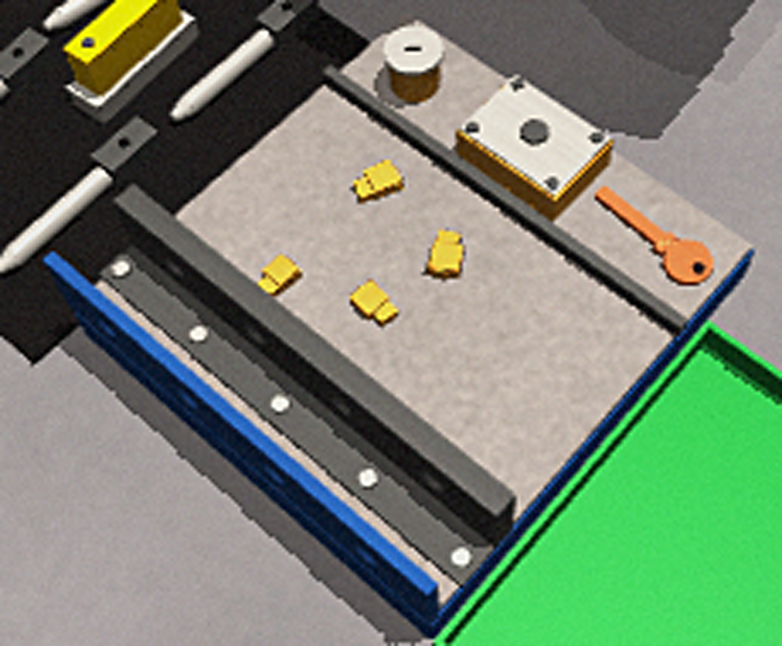

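```bash
cat > fit.py <<'E'
from h import *
from scipy.optimize import least_squares
t=snap("top"); s=snap("scene")
tp=[((42,26),(150,150,96)),((551,33),(150,-150,96)),((39,147),(80,150,96)),((552,151),(80,-150,96)),((38,433),(-86,150,52)),((541,440),(-86,-150,52)),((38,566),(-165,150,40)),((535,570),(-165,-150,40))]
sp=[((44,258),(150,-150,96)),((437,583),(142,150,96)),((513,498),(80,150,96)),((133,186),(80,-150,96)),((328,67),(-82,-150,52)),((415,22),(-165,-150,40)),((752,250),(-165,150,40))]
obs=[(t,np.array(a)/3.6+(205,115),b) for a,b in tp],[(s,np.array(a)/3.4+(140,150),b) for a,b in sp]
def W(p,b):
    c,sn=np.cos(p[2]),np.sin(p[2]); return np.array([p[0]+c*b[0]-sn*b[1],p[1]+sn*b[0]+c*b[1],b[2]])
def f(p,o): return np.concatenate([np.array(proj(c,W(p,b)))-a for c,a,b in o])
for o in (obs[0],obs[1],obs[0]+obs[1]):
    r=least_squares(f,[500,0,0],args=(o,)); print(r.x,np.round(r.fun.reshape(-1,2),1).tolist())
E
python3 fit.py
```

```text
[ 5.26316820e+02 -1.75719063e+00 -4.13593028e-03] [[-0.4, -0.3], [-0.1, 0.2], [-0.6, -1.7], [0.1, -0.5], [-0.3, 0.2], [0.5, -0.0], [-0.8, 0.8], [1.6, 1.2]]
[ 5.29393802e+02  1.72380533e+00 -1.59485508e-02] [[-0.5, 0.4], [-0.7, 1.5], [0.2, 0.3], [0.1, -0.7], [-0.0, 0.5], [-1.3, -3.6], [2.2, -0.4]]
[ 5.27668607e+02 -3.13105933e-01 -9.18573974e-03] [[-0.7, -1.2], [-0.4, -0.0], [-1.1, -2.6], [-0.4, -0.8], [-1.1, -0.8], [-0.4, -0.3], [-1.8, -0.3], [0.6, 0.9], [-0.6, -0.1], [-0.1, -0.1], [0.5, -1.3], [-0.1, -1.3], [-0.6, -0.3], [-2.0, -4.4], [1.7, -2.0]]
```

```bash
sed -i 's/((415,22),(-165,-150,40)),//; s/args=(o,))/args=(o,),loss="soft_l1",f_scale=0.5)/' fit.py; python3 fit.py; python3 - <<'E'
from h import *
s=snap("top"); crop(s,210,115,290,165,10,"t3");crop(s,285,115,365,165,10,"t4")
E
```

```text
[ 5.26448746e+02 -2.02577155e+00 -4.43032551e-03] [[-0.2, -0.3], [0.1, 0.2], [-0.5, -1.7], [0.2, -0.5], [-0.2, 0.1], [0.6, -0.1], [-0.7, 0.7], [1.7, 1.1]]
[ 5.28744810e+02  1.14913312e+00 -1.46362727e-02] [[-0.4, 0.2], [-0.5, 1.0], [0.3, -0.2], [0.2, -1.0], [-0.1, 0.2], [2.1, -0.8]]
[ 5.27336709e+02 -9.63989906e-01 -8.04090444e-03] [[-0.5, -1.0], [-0.2, 0.0], [-0.8, -2.4], [-0.2, -0.7], [-0.8, -0.6], [-0.1, -0.2], [-1.4, -0.0], [0.9, 1.0], [-0.6, -0.3], [-0.1, -0.5], [0.4, -1.7], [-0.2, -1.5], [-0.8, -0.5], [1.5, -2.4]]
```

View pics/t3.png

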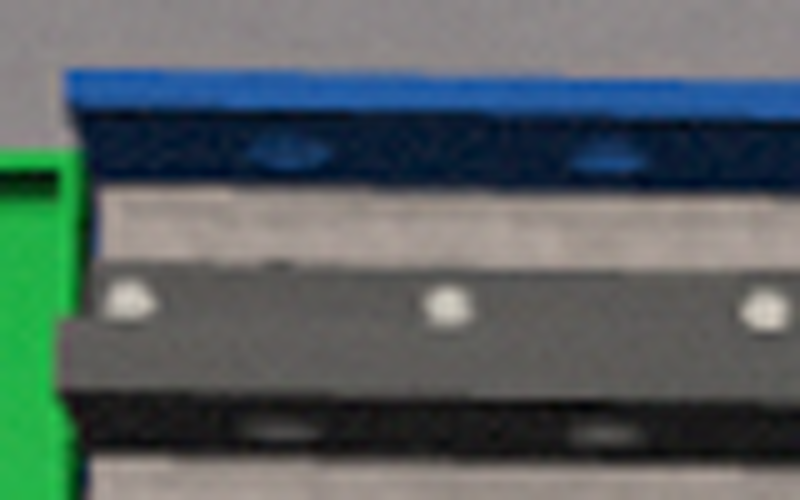

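View pics/t4.png

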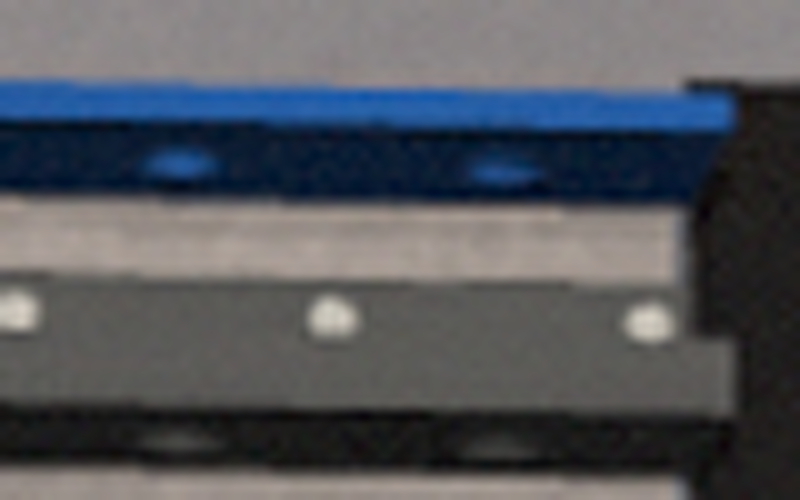

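```bash
cat >> h.py <<'E'
D=[527.3,-1.0,-0.008]
def d2w(b):
    c,sn=np.cos(D[2]),np.sin(D[2]); return np.array([D[0]+c*b[0]-sn*b[1],D[1]+sn*b[0]+c*b[1],b[2]])
def w2d(w):
    c,sn=np.cos(D[2]),np.sin(D[2]); x,y=w[0]-D[0],w[1]-D[1]; return np.array([c*x+sn*y,-sn*x+c*y,w[2]])
def yellow(s):
    h=cv2.cvtColor(s["image"],cv2.COLOR_RGB2HSV); return cv2.inRange(h,(20,150,110),(34,255,255))
def blobs(m,amin=15):
    n,l,stt,c=cv2.connectedComponentsWithStats(m); return [(c[i],stt[i,4],l==i) for i in range(1,n) if stt[i,4]>=amin]
E
python3 - <<'E'
from h import *
for n in("top","scene"):
    s=snap(n)
    for c,a,m in blobs(yellow(s)):
        r=cv2.minAreaRect(np.argwhere(m)[:,::-1].astype(np.float32))
        print(n,c.round(1),a,"z48 door",w2d(cast(s,*c,48))[:2].round(0),"z64 world",cast(s,*c,64)[:2].round(0))
        if a>200:
            print([cast(s,*p,64)[:2].round(0).tolist() for p in cv2.boxPoints(r)])
# bolts: lugs/shafts on mat
for n in("top","scene"):
    s=snap(n); h=cv2.cvtColor(s["image"],cv2.COLOR_RGB2HSV)
    M=np.zeros(h.shape[:2],np.uint8); poly=np.array([proj(s,d2w(p)) for p in((-160,-155,4),(160,-155,4),(160,-405,4),(-160,-405,4))]).astype(np.int32)
    cv2.fillPoly(M,[poly],255)
    w=cv2.inRange(h,(0,0,120),(180,60,255))&M; lug=cv2.inRange(h,(0,0,62),(180,60,119))&M
    for nm,k in(("shaft",w),("lug",lug)):
        for c,a,m in blobs(k,40):
            P=np.array([cast(s,u,v,12 if nm=="shaft" else 26)[:2] for v,u in np.argwhere(m)])
            mu=P.mean(0); U,S,V=np.linalg.svd(P-mu,full_matrices=False)
            pr=(P-mu)@V[0]
            v=V[0]*np.sign(V[0][0])
            print(n,nm,c.round(0),a,"mean",mu.round(1),"len",np.ptp(pr).round(0),"ang",np.degrees(np.arctan2(v[1],v[0])).round(1),"wid",np.ptp((P-mu)@V[1]).round(0))
E
```

```text
top [259.6  65.6] 430 z48 door [300.  63.] z64 world [820.  59.]
[[840.0, 86.0], [850.0, 41.0], [800.0, 32.0], [791.0, 77.0]]
top [314.4 173.7] 78 z48 door [ 52. -62.] z64 world [575. -62.]
top [288.  184.2] 83 z48 door [27. -5.] z64 world [551.  -5.]
top [417.2 204.7] 436 z48 door [ -13. -287.] z64 world [ 509. -283.]
[[551.0, -267.0], [554.0, -292.0], [468.0, -299.0], [465.0, -274.0]]
top [282.4 208.8] 107 z48 door [-27.   7.] z64 world [498.   6.]
top [314.6 215.3] 102 z48 door [-40. -63.] z64 world [485. -62.]
scene [174.2 154.8] 282 z48 door [ -20. -294.] z64 world [ 512. -282.]
[[556.0, -291.0], [463.0, -299.0], [468.0, -273.0], [560.0, -266.0]]
scene [250.6 202.2] 80 z48 door [-39. -63.] z64 world [495. -56.]
scene [270.8 223.6] 86 z48 door [-27.   6.] z64 world [507.  12.]
scene [221.  230.1] 63 z48 door [ 53. -63.] z64 world [585. -57.]
scene [249.3 238.2] 80 z48 door [28. -4.] z64 world [561.   1.]
scene [170.1 372.9] 784 z48 door [310.  71.] z64 world [838.  72.]
[[865.0, 56.0], [817.0, 45.0], [808.0, 88.0], [856.0, 98.0]]
top shaft [383. 154.] 217 mean [ 635.9 -224.6] len
[... 1317 characters left out ...]
8 -159. ] len 145.0 ang -0.4 wid 14.0
scene shaft [155. 214.] 235 mean [ 634.9 -225.8] len 96.0 ang 2.2 wid 16.0
scene lug [190. 131.] 94 mean [ 414.7 -342.6] len 43.0 ang -5.9 wid 22.0
scene lug [240. 152.] 165 mean [ 384.7 -196.1] len 87.0 ang 88.5 wid 18.0
scene lug [221. 154.] 58 mean [ 419.7 -226.4] len 29.0 ang 38.3 wid 25.0
scene lug [182. 172.] 153 mean [ 518.  -258.7] len 101.0 ang 3.9 wid 22.0
scene lug [145. 165.] 111 mean [ 563.9 -342.2] len 45.0 ang 5.9 wid 21.0
scene lug [176. 192.] 125 mean [ 567.9 -225.9] len 43.0 ang 3.0 wid 22.0
scene lug [184. 212.] 161 mean [ 595.1 -171. ] len 53.0 ang 89.1 wid 19.0
scene lug [174. 230.] 40 mean [ 637.9 -153.9] len 23.0 ang -10.6 wid 19.0
```

```bash
cat > go.py <<'E'
# usage: go.py [d|w] x y z yawdeg ; d = door frame (x,y,yaw)
from h import *
import sys
s,M=st(); p=s["tcp_pos"]; f=s["force"]
def row(t,yaw):
    a=np.radians(yaw); c,n=np.cos(a),np.sin(a)
    G=np.array([[c,n,0],[n,-c,0],[0,0,-1]])
    return np.r_[np.degrees(R.from_matrix(M.T@G).as_rotvec()),M.T@(t-p)/10]
if __name__=="__main__":
    dp=w2d(p); yaw=np.degrees(np.arctan2(M[1,0],M[0,0]))
    print("t",round(s["time"],1),"tcp w",p.round(1),"d",dp.round(1),"yaw",yaw.round(2),"dyaw",round(yaw-np.degrees(D[2]),2),"F",f.round(1),"w",round(s["width"],1),"j1,6",s["joint_positions"][[0,5]].round(2))
    a=sys.argv[1:]
    while a:
        fr=a[0]; v=[float(q) for q in a[1:5]]; a=a[5:]
        t=np.array(v[:3]); y=v[3]
        if fr=="d": t=d2w(t); y+=np.degrees(D[2])
        print(fr,v,row(t,y).round(2).tolist())
E
python3 go.py w 510.5 -282.5 150 4.6 w 510.5 -282.5 46 4.6
```

```text
t 0.7 tcp w [ 165.1 -628.7  248.3] d [-357.2 -630.6  248.3] yaw 14.71 dyaw 15.17 F [ 0.2 -0.1 -1.5] w 85.3 j1,6 [-1.49 -0.17]
w [510.5, -282.5, 150.0, 4.6] [0.0, 0.0, 10.11, 42.2, -24.71, 9.83]
w [510.5, -282.5, 46.0, 4.6] [0.0, 0.0, 10.11, 42.2, -24.71, 20.23]
```

Emit:
servo_tool(increments=[[0,0,10.1,42.2,-24.7,9.8,6],[0,0,10.1,42.2,-24.7,9.8,6],[0,0,10.1,42.2,-24.7,9.8,6],[0,0,10.1,42.2,-24.7,9.8,6],[0,0,10.1,42.2,-24.7,9.8,6],[0,0,10.1,42.2,-24.7,9.8,6],[0,0,10.1,42.2,-24.7,9.8,6],[0,0,10.1,42.2,-24.7,9.8,6]])

```text
time: 1.5
tcp_pos: [443.4, -349.6, 169.7]
ee_rot: [0.0, 0.999, 0.04, 0.0]
force: [0.5, -0.3, 0.5]
width: 60.1
```

```bash
python3 go.py w 510.5 -282.5 120 4.6 w 510.5 -282.5 46 4.6
```

```text
t 1.5 tcp w [ 443.4 -349.6  169.7] d [ -81.1 -349.3  169.7] yaw 4.61 dyaw 5.06 F [ 0.5 -0.3  0.5] w 60.1 j1,6 [-0.87  0.62]
w [510.5, -282.5, 120.0, 4.6] [0.04, -0.03, 0.01, 7.22, -6.15, 4.97]
w [510.5, -282.5, 46.0, 4.6] [0.04, -0.03, 0.01, 7.22, -6.16, 12.37]
```

Emit:
servo_tool(increments=[[0,0,0,7.2,-6.15,5,6],[0,0,0,7.2,-6.15,5,6],[0,0,0,7.2,-6.15,5,6],[0,0,0,7.2,-6.15,5,6]])

```text
time: 1.9
tcp_pos: [510.5, -281.1, 118.6]
ee_rot: [-0.0, 0.999, 0.042, -0.001]
force: [-1.1, 0.1, -0.3]
width: 60.1
```

```bash
python3 go.py w 510.5 -282.5 46 4.6; python3 - <<'E'
from h import *
s=snap("scene"); crop(s,80,80,280,230,4,"s3")
s=snap("top"); crop(s,340,115,480,275,3.7,"t5")
E
```

```text
t 1.9 tcp w [ 510.5 -281.1  118.6] d [ -14.6 -280.2  118.6] yaw 4.76 dyaw 5.22 F [-1.1  0.1 -0.3] w 60.1 j1,6 [-0.7   0.79]
w [510.5, -282.5, 46.0, 4.6] [-0.03, 0.06, 0.16, -0.0, 0.15, 7.26]
```

View pics/s3.png

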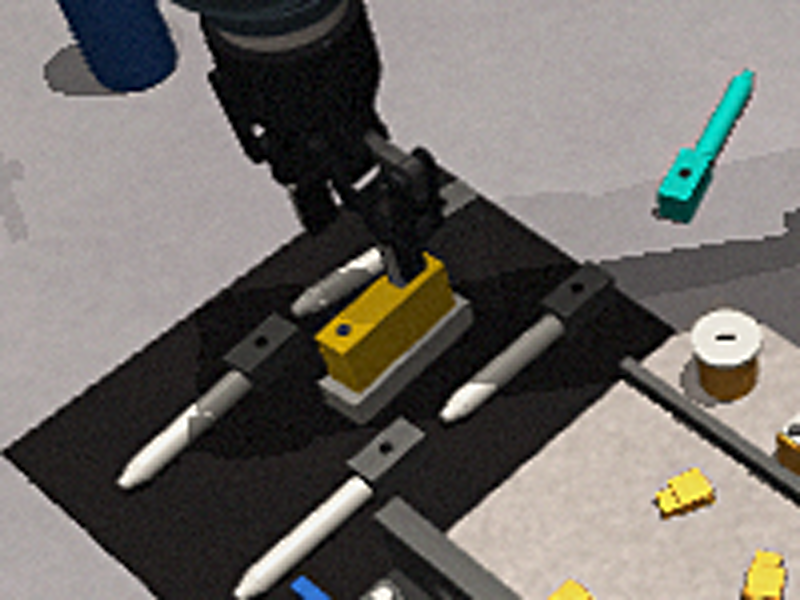

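View pics/t5.png

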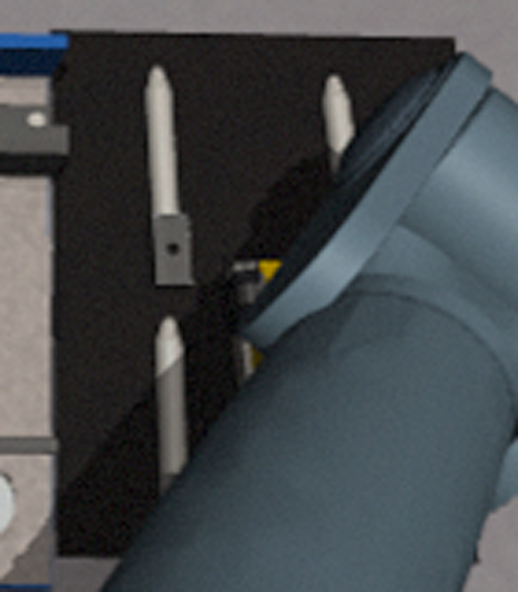

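Emit:
servo_tool(increments=[[0,0,0.1,0,0.15,3.6,6],[0,0,0.1,0,0.15,6.5,6],[0,0,0.1,0,0.15,7.2,6],[0,0,0.1,0,0.15,7.2,6]])

```text
time: 2.4
tcp_pos: [509.6, -286.0, 48.3]
ee_rot: [0.001, 0.999, 0.038, 0.0]
force: [-0.7, -0.5, 0.1]
width: 60.2
```

Emit:
servo_tool(increments=[[0,0,0,0,0,0,4],[0,0,0,0,0,0,2],[0,0,0,0,0,0,1.5],[0,0,0,0,0,0,1.5],[0,0,0,0,0,0,1.5],[0,0,0,0,0,0,1.5]])

```text
time: 3.0
tcp_pos: [510.7, -286.9, 50.4]
ee_rot: [0.002, 0.999, 0.038, 0.001]
force: [-1.7, 1.0, 5.7]
width: 23.1
```

```bash
python3 go.py w 510.5 -282.5 46 4.6; python3 - <<'E'
from h import *
s=snap("scene"); crop(s,80,80,280,230,4,"s4")
E
```

```text
t 3.0 tcp w [ 510.7 -286.9   50.4] d [ -14.3 -286.    50.4] yaw 4.38 dyaw 4.84 F [-1.7  1.   5.7] w 23.1 j1,6 [-0.7   0.79]
w [510.5, -282.5, 46.0, 4.6] [0.19, -0.14, -0.22, 0.01, -0.44, 0.44]
```

View pics/s4.png

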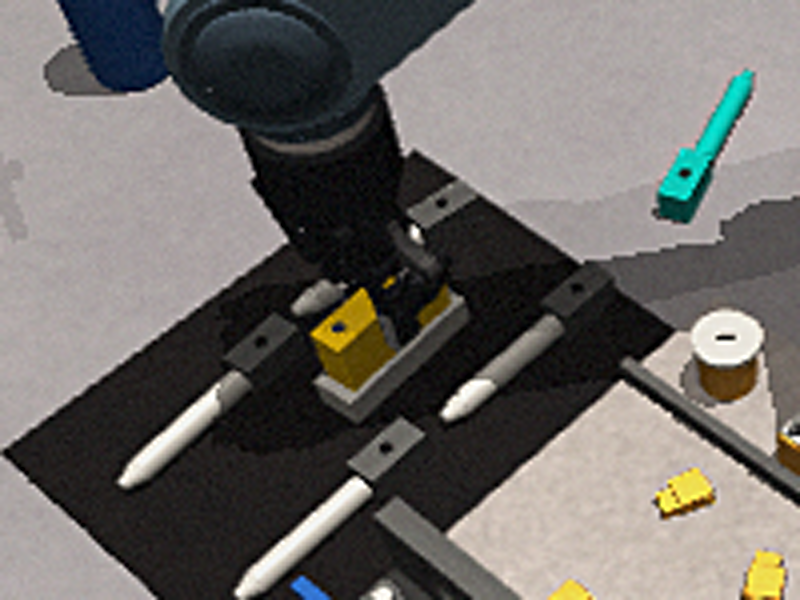

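Emit:
servo_tool(increments=[[0,0,0,0,0,-1,1.5],[0,0,0,0,0,-2,1.5],[0,0,0,0,0,-2,1.5],[0,0,0,0,0,-2,1.5],[0,0,0,0,0,-2,1.5]])

```text
time: 3.55
tcp_pos: [510.3, -286.4, 69.9]
ee_rot: [0.001, 0.999, 0.038, 0.001]
force: [-0.2, -0.2, -2.9]
width: 23.3
```

```bash
python3 go.py; python3 - <<'E'
from h import *
s=snap("scene"); crop(s,80,80,280,230,4,"s5")
E
python3 go.py
```

```text
t 3.5 tcp w [ 510.3 -286.4   69.9] d [ -14.8 -285.6   69.9] yaw 4.38 dyaw 4.84 F [-0.2 -0.2 -2.9] w 23.3 j1,6 [-0.7   0.79]
t 3.6 tcp w [ 510.3 -286.4   69.8] d [ -14.8 -285.6   69.8] yaw 4.38 dyaw 4.84 F [ 0.4  0.1 -3.5] w 23.2 j1,6 [-0.7   0.79]
```

View pics/s5.png

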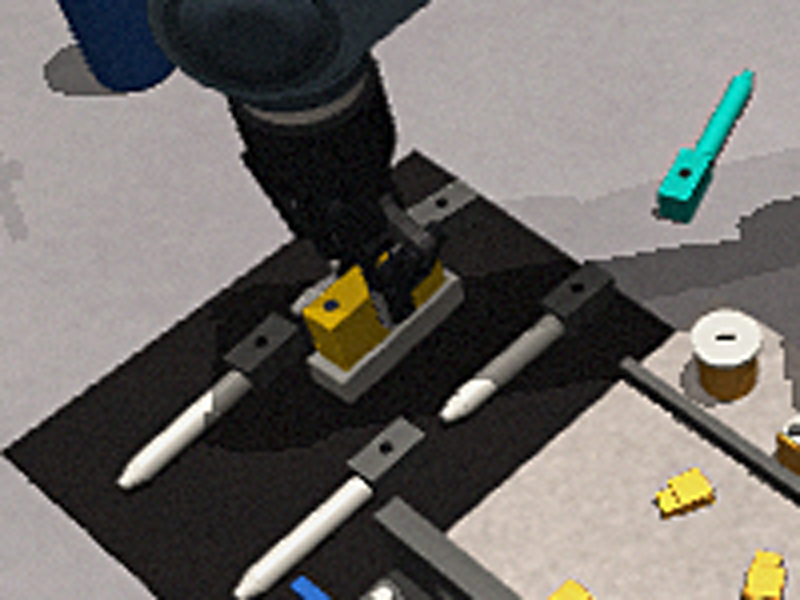

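```bash
python3 go.py d -14 -285 118 5 d 26 -125 118 0 d 26 -125 89 0
```

```text
t 3.6 tcp w [ 510.3 -286.4   69.8] d [ -14.8 -285.6   69.8] yaw 4.38 dyaw 4.84 F [ 0.4  0.1 -3.5] w 23.2 j1,6 [-0.7   0.79]
d [-14.0, -285.0, 118.0, 5.0] [0.15, -0.09, -0.16, 0.09, -0.04, -4.82]
d [26.0, -125.0, 118.0, 0.0] [0.14, -0.1, 4.84, 5.42, -15.64, -4.85]
d [26.0, -125.0, 89.0, 0.0] [0.14, -0.1, 4.84, 5.42, -15.65, -1.96]
```

Emit:
servo_tool(increments=[[0.1,-0.1,0,0,0,-3,1.5],[0.1,-0.1,2,1,-2,-4.8,1.5],[0.1,-0.1,4.8,2,-5,-4.85,1.5],[0.1,-0.1,4.8,3.5,-9,-4.85,1.5],[0.1,-0.1,4.8,4.5,-13,-4.85,1.5],[0.1,-0.1,4.8,5.4,-15.6,-4.85,1.5],[0.1,-0.1,4.8,5.4,-15.6,-4.85,1.5],[0.1,-0.1,4.8,5.4,-15.6,-4.85,1.5]])

```text
time: 4.4
tcp_pos: [551.9, -126.3, 117.5]
ee_rot: [0.0, 1.0, -0.003, -0.0]
force: [-0.5, 0.0, -3.0]
width: 23.2
```

```bash
python3 go.py d 26 -125 95 0 d 26 -125 89 0;  python3 - <<'E'
from h import *
s=snap("scene"); crop(s,110,110,310,260,4,"s6")
E
```

```text
t 4.4 tcp w [ 551.9 -126.3  117.5] d [  25.6 -125.1  117.5] yaw -0.34 dyaw 0.12 F [-0.5  0.  -3. ] w 23.2 j1,6 [-0.42  1.15]
d [26.0, -125.0, 95.0, 0.0] [0.05, 0.05, 0.12, 0.04, -0.01, 2.25]
d [26.0, -125.0, 89.0, 0.0] [0.05, 0.05, 0.12, 0.04, -0.01, 2.85]
```

View pics/s6.png

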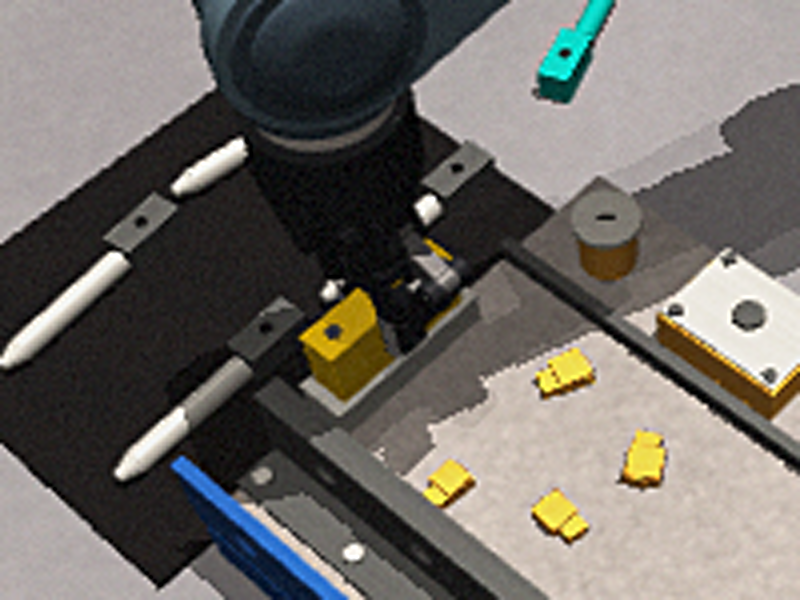

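Emit:
servo_tool(increments=[[0,0,0.1,-0.15,0,1.2,1.5],[0,0,0.1,-0.15,0,2.2,1.5],[0,0,0.1,-0.15,0,2.7,1.5],[0,0,0.1,-0.15,0,2.85,1.5],[0,0,0.1,-0.15,0,2.85,1.5]])

```text
time: 4.95
tcp_pos: [550.1, -127.2, 88.6]
ee_rot: [0.0, 1.0, -0.005, -0.001]
force: [0.3, -0.0, -3.2]
width: 22.9
```

```bash
python3 go.py d 24 -125 87.5 0;  python3 - <<'E'
from h import *
s=snap("scene"); crop(s,110,110,310,260,4,"s7")
E
```

```text
t 5.0 tcp w [ 550.1 -127.2   88.6] d [  23.8 -126.    88.6] yaw -0.54 dyaw -0.08 F [ 0.3 -0.  -3.2] w 22.9 j1,6 [-0.43  1.15]
d [24.0, -125.0, 87.5, 0.0] [0.03, 0.08, -0.08, 0.02, -0.1, 0.11]
```

View pics/s7.png

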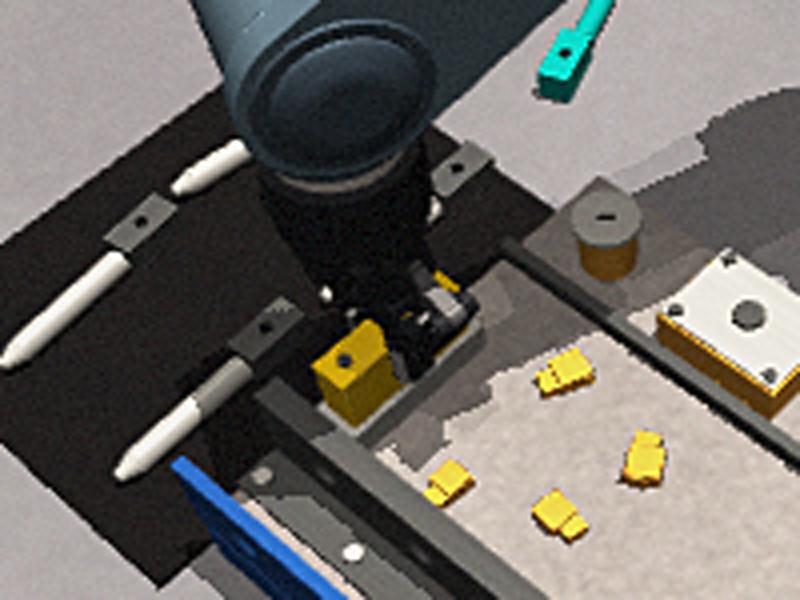

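Emit:
servo_tool(increments=[[0,0,0,0,0,0.1,1.5],[0,0,0,0,0,0.2,1.5],[0,0,0,0,0,0.2,1.5]])

```text
time: 5.3
tcp_pos: [550.5, -127.2, 87.2]
ee_rot: [0.001, 1.0, -0.005, -0.0]
force: [0.1, 0.5, -3.6]
width: 22.8
```

Emit:
servo_tool(increments=[[0,0,0,0,-1.0,0.05,1.5],[0,0,0,0,-2.5,0.05,1.5],[0,0,0,0,-4,0.05,1.5],[0,0,0,0,-5.5,0.05,1.5],[0,0,0,0,-7,0.05,1.5],[0,0,0,0,-8.5,0.05,1.5],[0,0,0,0,-10,0.05,1.5],[0,0,0,0,-11,0.05,1.5]])

```text
time: 6.1
tcp_pos: [551.4, -15.7, 86.6]
ee_rot: [0.001, 1.0, -0.004, -0.0]
force: [0.7, -0.5, -2.3]
width: 23.1
```

```bash
python3 go.py d 24 110 87 0 d 24 185 87 0;  python3 - <<'E'
from h import *
s=snap("scene"); crop(s,140,130,340,280,4,"s8")
E
```

```text
t 6.1 tcp w [551.4 -15.7  86.6] d [ 24.2 -14.5  86.6] yaw -0.46 dyaw -0.0 F [ 0.7 -0.5 -2.3] w 23.1 j1,6 [-0.23  1.35]
d [24.0, 110.0, 87.0, 0.0] [0.06, 0.03, -0.0, -0.03, -12.45, -0.06]
d [24.0, 185.0, 87.0, 0.0] [0.06, 0.03, -0.0, -0.03, -19.95, -0.06]
```

View pics/s8.png

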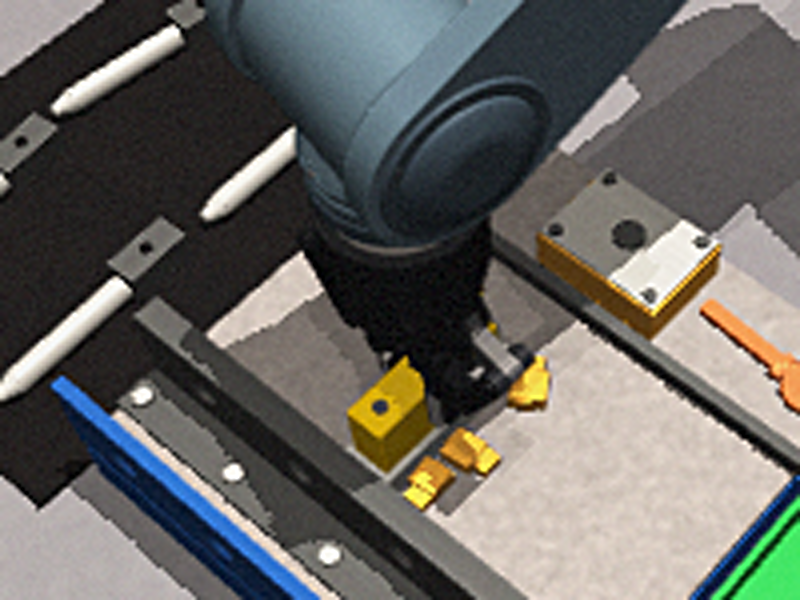

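Emit:
servo_tool(increments=[[0,0,0,0,-1.5,0,1.5],[0,0,0,0,-3,0,1.5],[0,0,0,0,-4.5,0,1.5],[0,0,0,0,-6,0,1.5],[0,0,0,0,-7.5,0,1.5],[0,0,0,0,-9,0,1.5],[0,0,0,0,-10.5,0,1.5],[0,0,0,0,-12,0,1.5]])

```text
time: 6.95
tcp_pos: [552.2, 106.5, 86.5]
ee_rot: [0.0, 1.0, -0.004, -0.0]
force: [0.6, -1.6, -1.7]
width: 22.9
```

```bash
python3 go.py d 24 185 87 0;  python3 - <<'E'
from h import *
s=snap("scene"); crop(s,170,160,370,310,4,"s9")
E
```

```text
t 7.0 tcp w [552.2 106.5  86.5] d [ 24.1 107.7  86.5] yaw -0.43 dyaw 0.03 F [ 0.6 -1.6 -1.7] w 22.9 j1,6 [-0.01  1.57]
d [24.0, 185.0, 87.0, 0.0] [0.01, 0.03, 0.03, -0.0, -7.73, -0.05]
```

View pics/s9.png

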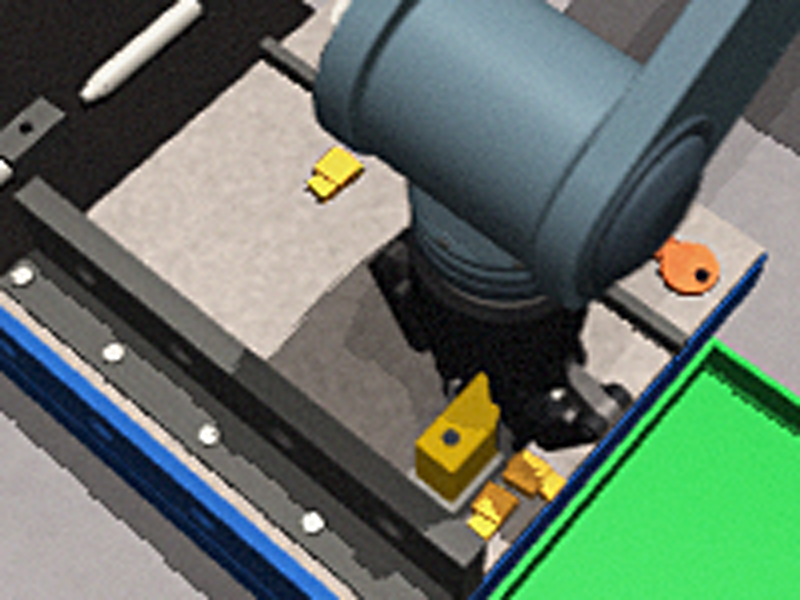

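Emit:
servo_tool(increments=[[0,0,0,0,-1.5,0,1.5],[0,0,0,0,-3,0,1.5],[0,0,0,0,-4.5,0,1.5],[0,0,0,0,-6,0,1.5],[0,0,0,0,-7.5,0,1.5],[0,0,0,0,-8.5,0,1.5],[0,0,0,0,-8.5,0,1.5]])

```text
time: 7.7
tcp_pos: [552.4, 194.8, 86.5]
ee_rot: [-0.001, 1.0, -0.002, -0.0]
force: [0.2, -0.9, -3.0]
width: 22.8
```

```bash
python3 go.py d 24 185 150 0 d -26 -125 118 0;  python3 - <<'E'
from h import *
s=snap("scene"); crop(s,170,160,400,340,3.4,"s10")
E
```

```text
t 7.7 tcp w [552.4 194.8  86.5] d [ 23.5 196.   86.5] yaw -0.26 dyaw 0.2 F [ 0.2 -0.9 -3. ] w 22.8 j1,6 [0.14 1.72]
d [24.0, 185.0, 150.0, 0.0] [-0.09, 0.04, 0.2, 0.04, 1.09, -6.35]
d [-26.0, -125.0, 118.0, 0.0] [-0.09, 0.04, 0.2, -5.07, 32.07, -3.19]
```

View pics/s10.png

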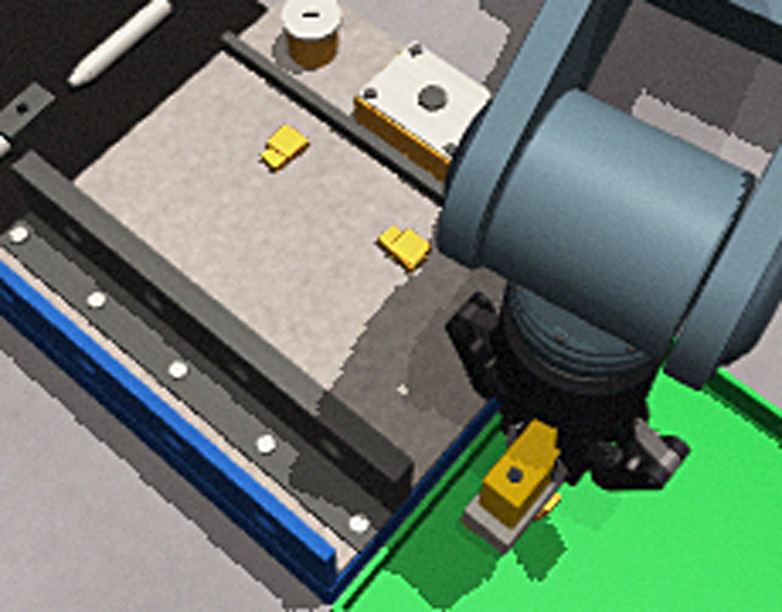

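Emit:
servo_tool(increments=[[0,0,0.2,0,0,-2,1.5],[0,0,0.2,-1,2,-3.2,1.5],[0,0,0.2,-2.5,6,-3.2,1.5],[0,0,0.2,-4,10,-3.2,1.5],[0,0,0.2,-4.9,14,-3.2,1.5],[0,0,0.2,-4.9,18,-3.2,1.5],[0,0,0.2,-4.9,22,-3.2,1.5],[0,0,0.2,-4.9,26,-3.2,1.5]])

```text
time: 8.55
tcp_pos: [501.6, -68.0, 118.4]
ee_rot: [-0.0, 1.0, -0.005, -0.0]
force: [1.0, -0.1, -2.9]
width: 22.9
```

```bash
python3 go.py d -24.5 -123 118 0 d -24.5 -123 86.5 0
```

```text
t 8.6 tcp w [501.6 -68.  118.4] d [-25.1 -67.2 118.4] yaw -0.54 dyaw -0.09 F [ 1.  -0.1 -2.9] w 22.9 j1,6 [-0.36  1.22]
d [-24.5, -123.0, 118.0, 0.0] [-0.05, 0.03, -0.09, 0.07, 5.58, 0.04]
d [-24.5, -123.0, 86.5, 0.0] [-0.05, 0.03, -0.09, 0.07, 5.59, 3.19]
```

Emit:
servo_tool(increments=[[0,0,0,0,3,0,1.5],[0,0,0,0,5.6,0,1.5],[0,0,0,0,5.6,0.5,1.5],[0,0,0,0.05,5.6,1.8,1.5],[0,0,0,0.05,5.6,2.8,1.5],[0,0,0,0.05,5.6,3.15,1.5],[0,0,0,0.05,5.6,3.15,1.5],[0,0,0,0.05,5.6,3.15,1.5]])

```text
time: 9.35
tcp_pos: [501.3, -122.9, 86.5]
ee_rot: [-0.001, 1.0, -0.004, -0.001]
force: [-2.5, 0.1, 0.4]
width: 22.9
```

```bash
python3 go.py d -24.5 -10 86.5 0;  python3 - <<'E'
from h import *
s=snap("scene"); crop(s,140,130,340,280,4,"s11")
E
```

```text
t 9.3 tcp w [ 501.3 -122.9   86.5] d [ -25.  -122.1   86.5] yaw -0.46 dyaw -0.0 F [-2.5  0.1  0.4] w 22.9 j1,6 [-0.46  1.12]
d [-24.5, -10.0, 86.5, 0.0] [-0.08, 0.1, -0.0, 0.05, -11.21, 0.02]
```

View pics/s11.png

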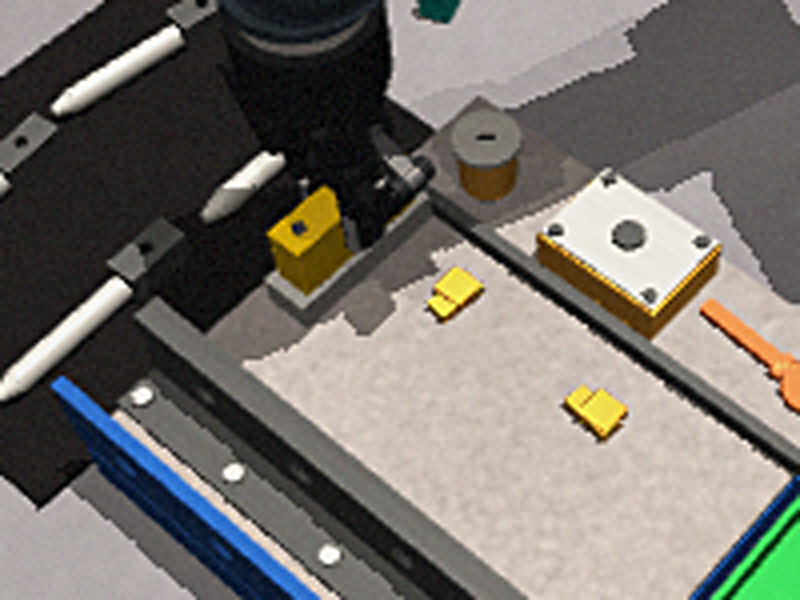

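Emit:
servo_tool(increments=[[0,0,0,0.05,-0.5,-0.1,1.5],[0,0,0,0.05,-2,-0.1,1.5],[0,0,0,0.05,-3.5,-0.1,1.5],[0,0,0,0.05,-5,-0.1,1.5],[0,0,0,0.05,-6.5,-0.1,1.5],[0,0,0,0.05,-8,-0.1,1.5],[0,0,0,0.05,-9.5,-0.1,1.5],[0,0,0,0.05,-11,-0.1,1.5]])

```text
time: 10.2
tcp_pos: [502.7, -11.6, 87.7]
ee_rot: [-0.001, 1.0, -0.004, -0.001]
force: [0.2, 0.8, -3.6]
width: 23.1
```

Emit:
servo_tool(increments=[[0,0,0,0,-1.5,0,1.5],[0,0,0,0,-3,0,1.5],[0,0,0,0,-4.5,0,1.5],[0,0,0,0,-6,0,1.5],[0,0,0,0,-7.5,0,1.5],[0,0,0,0,-9,0,1.5],[0,0,0,0,-10.5,0,1.5],[0,0,0,0,-12,0,1.5]])

```text
time: 11.0
tcp_pos: [503.5, 109.6, 87.9]
ee_rot: [-0.001, 1.0, -0.004, -0.001]
force: [0.6, 0.3, -3.0]
width: 23.1
```

```bash
python3 go.py d -24.5 196 86.5 0;  python3 - <<'E'
from h import *
s=snap("scene"); crop(s,170,130,370,280,4,"s12")
E
```

```text
t 11.0 tcp w [503.5 109.6  87.9] d [-24.7 110.4  87.9] yaw -0.46 dyaw 0.0 F [ 0.6  0.3 -3. ] w 23.1 j1,6 [-0.01  1.57]
d [-24.5, 196.0, 86.5, 0.0] [-0.09, 0.09, 0.0, 0.02, -8.56, 0.15]
```

View pics/s12.png

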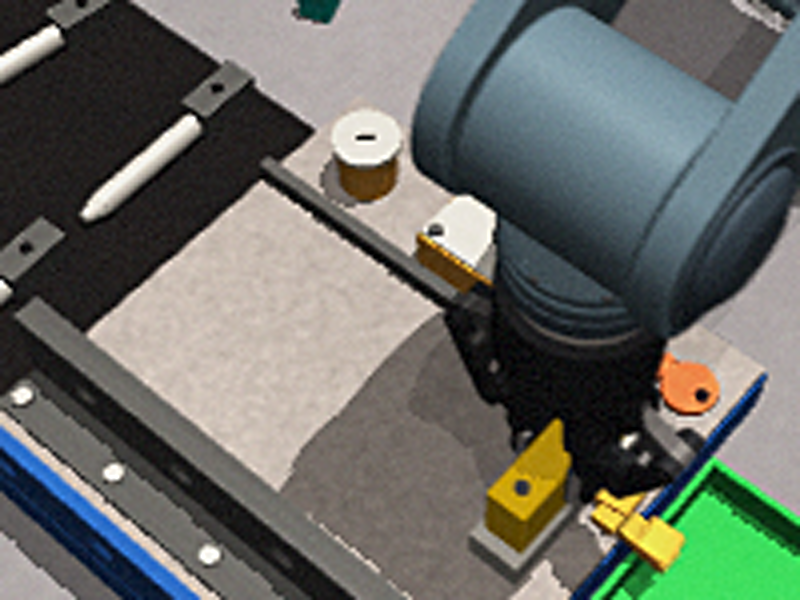

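Emit:
servo_tool(increments=[[0,0,0,0,-1.5,0,1.5],[0,0,0,0,-3,0,1.5],[0,0,0,0,-4.5,0,1.5],[0,0,0,0,-6,0,1.5],[0,0,0,0,-7.5,0,1.5],[0,0,0,0,-8.8,0,1.5],[0,0,0,0,-8.8,0,1.5],[0,0,0,0,-8.8,0,1.5]])

```text
time: 11.85
tcp_pos: [503.9, 199.5, 88.1]
ee_rot: [-0.001, 1.0, -0.003, -0.001]
force: [-0.7, -1.1, -2.2]
width: 23.0
```

Emit:
servo_tool(increments=[[0,0,0,0,0,-2,1.5],[0,0,0,1,1,-4,1.5],[0,0,0,2,5,-5,1.5],[0,0,0,3,9,-5,1.5],[0,0,0,3,13,-5,1.5],[0,0,0,3,17,-5,1.5],[0,0,0,3,21,-5,1.5],[0,0,0,3,25,-5,1.5]])

```text
time: 12.65
tcp_pos: [531.9, -53.1, 137.4]
ee_rot: [-0.001, 1.0, -0.004, -0.001]
force: [-0.3, -0.2, -2.6]
width: 22.8
```

```bash
python3 go.py;  python3 - <<'E'
from h import *
s=snap("scene","s13"); s=snap("top","t13")
E
```

```text
t 12.7 tcp w [531.9 -53.1 137.4] d [  5.1 -52.1 137.4] yaw -0.42 dyaw 0.04 F [-0.3 -0.2 -2.6] w 22.8 j1,6 [-0.31  1.26]
```

View pics/s13.png

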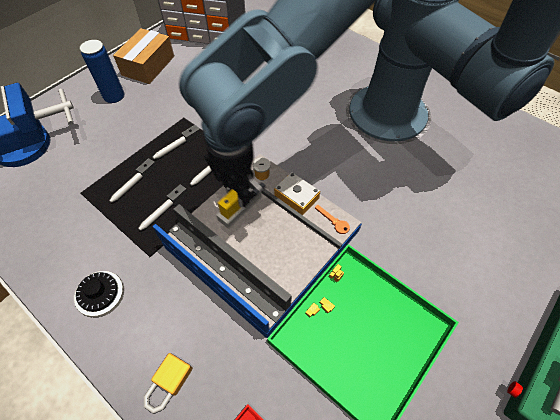

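View pics/t13.png

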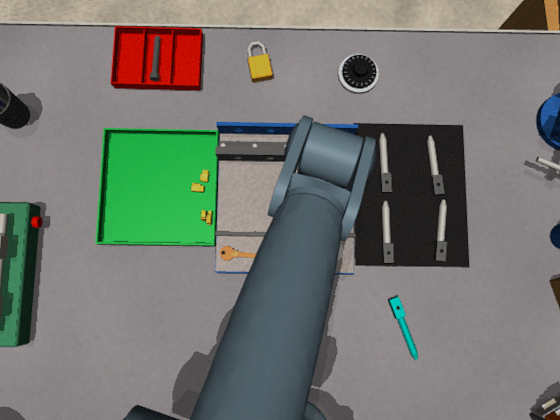

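```bash
python3 go.py w 510 -288 110 0 w 510 -288 51.5 0
```

```text
t 12.8 tcp w [532.5 -55.6 137.7] d [  5.6 -54.5 137.7] yaw -0.72 dyaw -0.26 F [ 0.2  0.9 -2.4] w 23.1 j1,6 [-0.32  1.27]
w [510.0, -288.0, 110.0, 0.0] [-0.05, 0.05, -0.72, -1.96, 23.27, 2.76]
w [510.0, -288.0, 51.5, 0.0] [-0.05, 0.05, -0.72, -1.95, 23.28, 8.61]
```

Emit:
servo_tool(increments=[[0,0,-0.7,-0.3,4,0,1.5],[0,0,-0.7,-0.6,8,0,1.5],[0,0,-0.7,-1,12,0,1.5],[0,0,-0.7,-1.4,16,0.5,1.5],[0,0,-0.7,-1.8,20,1.5,1.5],[0,0,-0.7,-1.95,23.3,2.8,1.5],[0,0,-0.7,-1.95,23.3,4.5,1.5],[0,0,-0.7,-1.95,23.3,4.5,1.5]])

```text
time: 13.55
tcp_pos: [508.1, -287.8, 89.9]
ee_rot: [-0.002, 1.0, -0.001, -0.003]
force: [-0.6, -0.2, -2.8]
width: 22.7
```

```bash
python3 go.py w 510 -288 55 0 w 510 -288 51.5 0;python3 - <<'E'
from h import *
s=snap("scene"); crop(s,80,80,280,230,4,"s14")
E
```

```text
t 13.6 tcp w [ 508.1 -287.8   89.9] d [ -16.9 -286.9   89.9] yaw -0.14 dyaw 0.32 F [-0.6 -0.2 -2.8] w 22.7 j1,6 [-0.71  0.86]
w [510.0, -288.0, 55.0, 0.0] [-0.27, 0.3, -0.14, 0.21, 0.04, 3.49]
w [510.0, -288.0, 51.5, 0.0] [-0.27, 0.3, -0.14, 0.21, 0.04, 3.84]
```

View pics/s14.png

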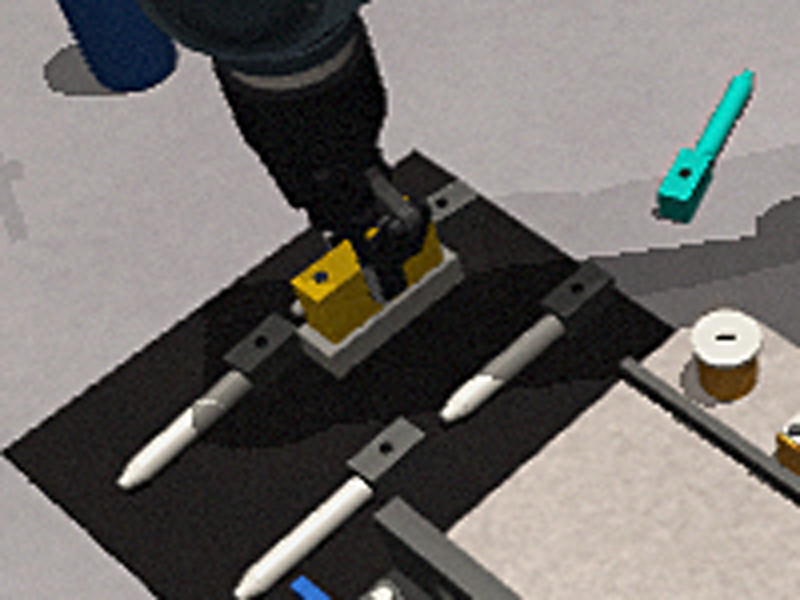

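Emit:
servo_tool(increments=[[-0.2,0.2,0,0.2,0,1.5,1.5],[-0.3,0.3,0,0.2,0,3,1.5],[-0.3,0.3,0,0.2,0,3.6,1.5],[-0.3,0.3,0,0.2,0,3.85,1.5],[-0.3,0.3,0,0.2,0,3.85,1.5]])

```text
time: 14.1
tcp_pos: [510.8, -287.1, 52.5]
ee_rot: [0.001, 1.0, -0.0, 0.001]
force: [1.2, -0.7, -3.5]
width: 22.9
```

Emit:
servo_tool(increments=[[0,0,0,0,0,0.15,1.5],[0,0,0,0,0,0.2,1.5],[0,0,0,0,0,0.2,1.5],[0,0,0,0,0,0.2,1.5]])

```text
time: 14.5
tcp_pos: [510.9, -287.3, 50.8]
ee_rot: [0.001, 1.0, -0.0, 0.001]
force: [-0.9, 0.0, -2.0]
width: 23.1
```

Emit:
servo_tool(increments=[[0,0,0,0,0,0.06,1.5],[0,0,0,0,0,0.06,1.5],[0,0,0,0,0,0.06,3],[0,0,0,0,0,0.06,4.5],[0,0,0,0,0,0.06,4.5],[0,0,0,0,0,-1,4.5],[0,0,0,0,0,-4,4.5],[0,0,0,0,0,-7,4.5]])

```text
time: 15.3
tcp_pos: [510.5, -286.9, 121.9]
ee_rot: [0.001, 1.0, -0.0, 0.0]
force: [-0.2, -0.2, 0.1]
width: 44.8
```

```bash
python3 go.py w 408 -228 110 1; python3 - <<'E'
from h import *
s=snap("scene"); crop(s,80,80,280,230,4,"s15")
E
```

```text
t 15.3 tcp w [ 510.5 -286.9  121.9] d [ -14.5 -286.   121.9] yaw -0.05 dyaw 0.41 F [-0.2 -0.2  0.1] w 44.8 j1,6 [-0.71  0.87]
w [408.0, -228.0, 110.0, 1.0] [0.07, -0.05, -1.05, -10.26, -5.88, 1.18]
```

View pics/s15.png

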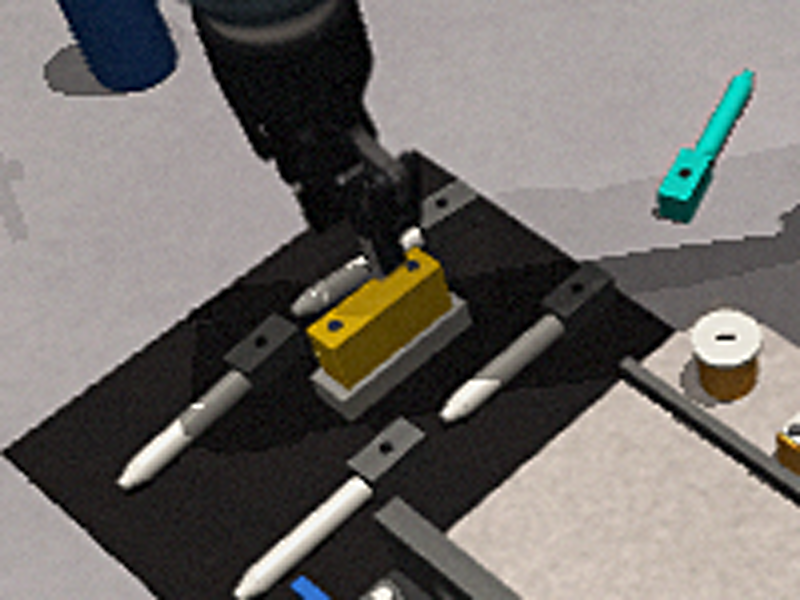

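```bash
python3 go.py w 566.5 -227 80 2 w 566.5 -227 23 2
```

```text
t 15.3 tcp w [ 513.5 -289.2  128.3] d [ -11.4 -288.3  128.3] yaw -0.03 dyaw 0.43 F [ 2.8 -1.5  3. ] w 45.1 j1,6 [-0.7   0.87]
w [566.5, -227.0, 80.0, 2.0] [0.47, -0.5, -2.03, 5.25, -6.26, 4.83]
w [566.5, -227.0, 23.0, 2.0] [0.47, -0.5, -2.03, 5.2, -6.31, 10.53]
```

Emit:
servo_tool(increments=[[0.4,-0.4,-2,2.6,-3.5,1,4.5],[0.5,-0.5,-2,5.2,-6.3,2,4.5],[0.5,-0.5,-2,5.2,-6.3,4.5,4.5],[0.5,-0.5,-2,5.2,-6.3,6.5,4.5],[0.5,-0.5,-2,5.2,-6.3,6.5,4.5],[0.5,-0.5,-2,5.2,-6.3,6.5,4.5]])

```text
time: 15.95
tcp_pos: [566.3, -227.0, 63.9]
ee_rot: [-0.0, 1.0, 0.017, 0.0]
force: [0.7, -1.6, 0.4]
width: 45.3
```

```bash
python3 go.py w 566.5 -227 23 2; python3 - <<'E'
from h import *
s=snap("scene"); crop(s,80,80,280,230,4,"s16")
E
```

```text
t 15.9 tcp w [ 566.3 -227.    63.9] d [  40.8 -225.6   63.9] yaw 1.96 dyaw 2.42 F [ 0.7 -1.6  0.4] w 45.3 j1,6 [-0.57  0.97]
w [566.5, -227.0, 23.0, 2.0] [-0.02, -0.02, -0.04, 0.02, 0.01, 4.09]
```

View pics/s16.png

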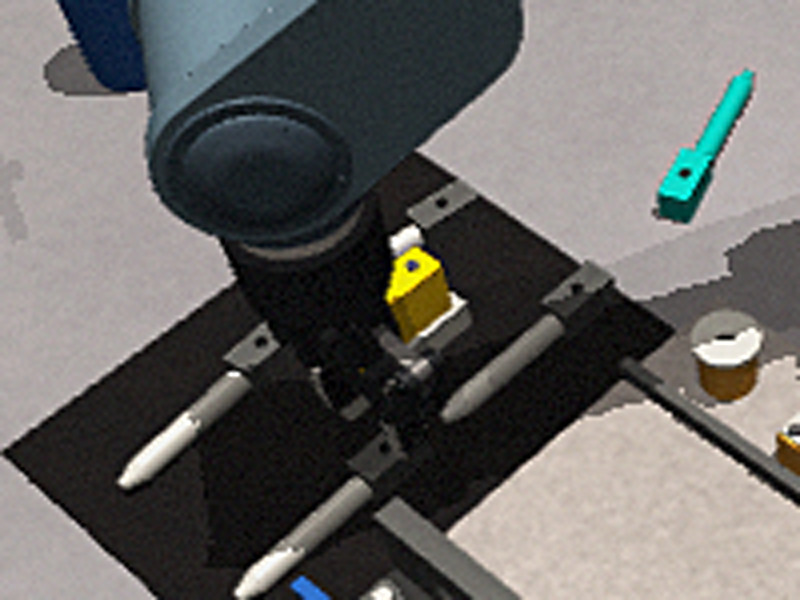

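Emit:
servo_tool(increments=[[0,0,0,0,0,2,4.5],[0,0,0,0,0,3.5,4.5],[0,0,0,0,0,4.0,4.5],[0,0,0,0,0,4.05,4.5],[0,0,0,0,0,4.05,4.5]])

```text
time: 16.5
tcp_pos: [567.2, -227.6, 24.6]
ee_rot: [0.0, 1.0, 0.017, 0.001]
force: [-0.0, 0.4, 0.5]
width: 45.1
```

Emit:
servo_tool(increments=[[0,0,0,0,0,0,3],[0,0,0,0,0,0,1.5],[0,0,0,0,0,0,1.5],[0,0,0,0,0,0,1.5],[0,0,0,0,0,0,1.5]])

```text
time: 17.0
tcp_pos: [567.9, -228.1, 25.8]
ee_rot: [0.001, 1.0, 0.017, 0.002]
force: [-0.6, 0.6, 6.8]
width: 20.8
```

Emit:
servo_tool(increments=[[0,0,0,0,0,-1,1.5],[0,0,0,0,0,-3,1.5],[0,0,0,0,0,-6,1.5],[0,0,0,0,0,-9,1.5],[0,0,0,0,0,-11,1.5],[0,0,0,0,0,-11,1.5],[0,0,0,0,0,-11,1.5]])

```text
time: 17.7
tcp_pos: [567.0, -227.6, 135.2]
ee_rot: [0.001, 1.0, 0.017, 0.002]
force: [0.2, 0.3, -2.6]
width: 21.0
```

```bash
python3 go.py d -25 105 135 0; python3 - <<'E'
from h import *
s=snap("scene"); crop(s,80,80,280,230,4,"s17")
s=snap("top"); crop(s,340,100,480,275,3.3,"t17")
E
```

```text
t 17.7 tcp w [ 567.  -227.6  135.2] d [  41.5 -226.3  135.2] yaw 1.95 dyaw 2.41 F [ 0.2  0.3 -2.6] w 21.0 j1,6 [-0.57  0.97]
d [-25.0, 105.0, 135.0, 0.0] [0.08, -0.17, 2.41, -5.26, -33.38, -0.04]
```

View pics/s17.png

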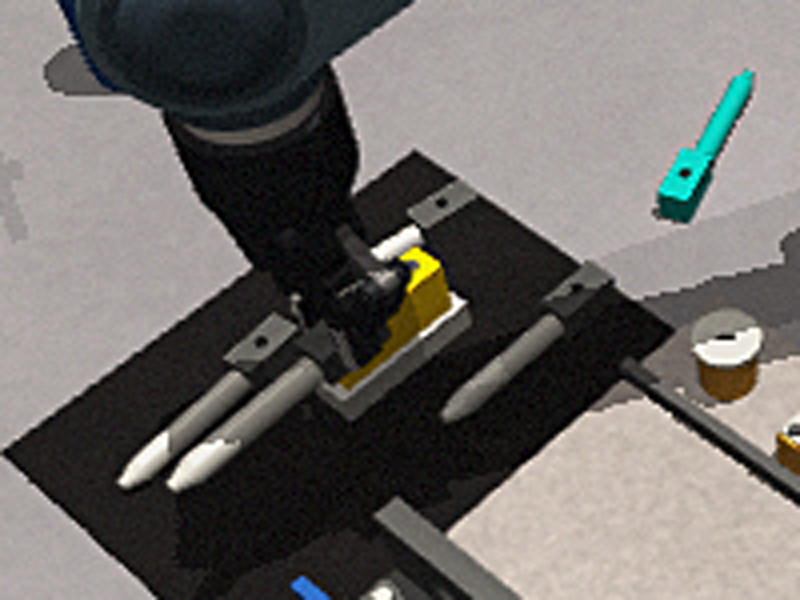

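View pics/t17.png

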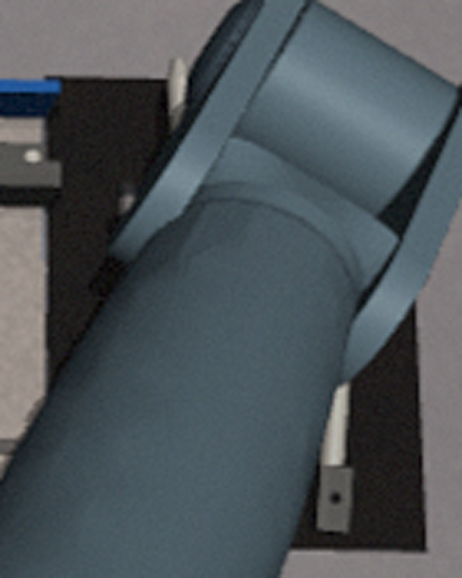

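```bash
python3 go.py d -45 105 135 0
```

```text
t 17.8 tcp w [ 566.3 -227.1  133.7] d [  40.8 -225.8  133.7] yaw 1.95 dyaw 2.41 F [-0.9  0.3 -2.1] w 20.7 j1,6 [-0.57  0.97]
d [-45.0, 105.0, 135.0, 0.0] [-0.01, -0.04, 2.41, -7.18, -33.41, -0.13]
```

Emit:
servo_tool(increments=[[0.1,-0.1,1,-2,-4,0,1.5],[0.1,-0.1,2,-4,-8,0,1.5],[0.1,-0.1,2.4,-5,-12,0,1.5],[0.1,-0.1,2.4,-6,-16,0,1.5],[0.1,-0.1,2.4,-7.2,-20.5,0,1.5],[0.1,-0.1,2.4,-7.2,-25,0,1.5],[0.1,-0.1,2.4,-7.2,-29.5,0,1.5],[0.1,-0.1,2.4,-7.2,-33.3,0,1.5]])

```text
time: 18.6
tcp_pos: [481.4, 105.3, 132.1]
ee_rot: [-0.001, 1.0, -0.004, -0.002]
force: [1.0, 0.1, -1.6]
width: 20.8
```

Emit:
servo_tool(increments=[[0,0,0,0,0,0,1.5],[0,0,0,0,0,0,1.5]])

```text
time: 18.8
tcp_pos: [480.0, 106.0, 130.5]
ee_rot: [-0.001, 1.0, -0.003, -0.004]
force: [-0.7, -0.9, -2.0]
width: 20.7
```

```bash
python3 go.py d -45 105 82 0; python3 - <<'E'
from h import *
s=snap("scene"); crop(s,170,160,370,310,4,"s18")
s=snap("top"); crop(s,205,115,365,280,3.6,"t18")
E
```

```text
t 18.8 tcp w [480.  106.  130.5] d [-48.2 106.6 130.5] yaw -0.29 dyaw 0.16 F [-0.7 -0.9 -2. ] w 20.7 j1,6 [-0.01  1.56]
d [-45.0, 105.0, 82.0, 0.0] [-0.11, 0.43, 0.16, 0.35, 0.17, 4.84]
```

View pics/s18.png

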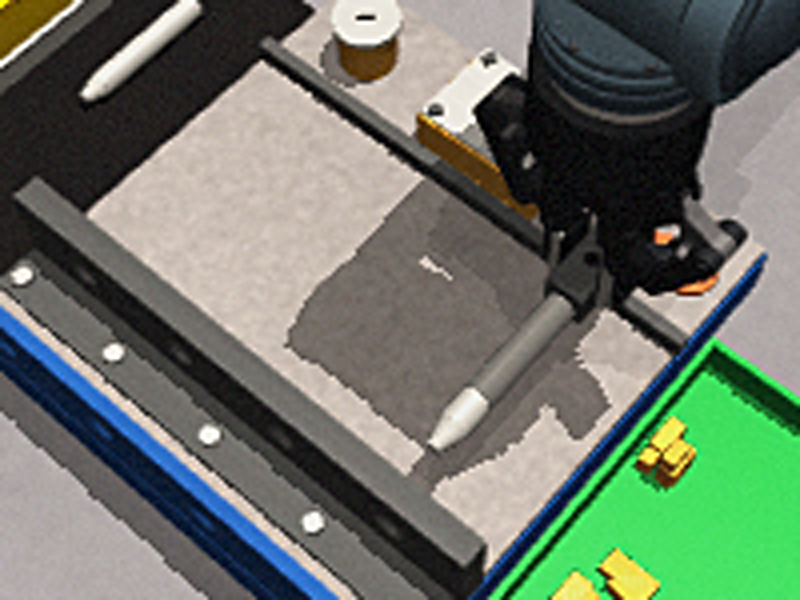

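View pics/t18.png

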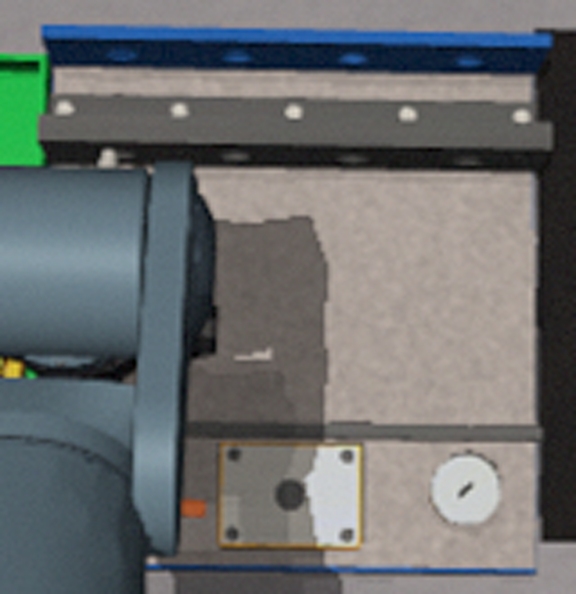

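```bash
cat >> h.py <<'E'
def tri(s1,a,s2,b):
    A=[];B=[]
    for s,(u,v) in((s1,a),(s2,b)):
        d=s["T"][:3,:3]@np.array([(u-s["mtx"][0,2])/s["mtx"][0,0],(v-s["mtx"][1,2])/s["mtx"][1,1],1]); d/=np.linalg.norm(d)
        P=np.eye(3)-np.outer(d,d); A.append(P);B.append(P@s["T"][:3,3])
    A=np.vstack(A);B=np.concatenate(B); x=np.linalg.lstsq(A,B,rcond=None)[0]; return x,np.abs(A@x-B).max()
E
python3 - <<'E'
from h import *
t=snap("top");s=snap("scene")
crop(t,225,150,245,165,20,"t19");crop(s,265,255,295,278,20,"s19")
E
python3 go.py
```

```text
t 19.0 tcp w [481.3 104.2 131.7] d [-46.8 104.9 131.7] yaw -0.53 dyaw -0.07 F [ 0.2  0.1 -2.5] w 20.6 j1,6 [-0.02  1.56]
```

View pics/t19.png

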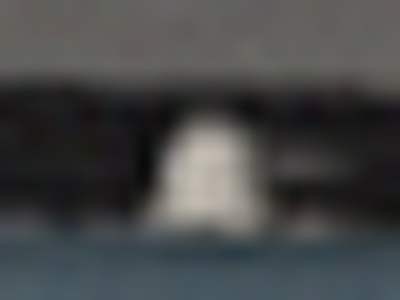

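View pics/s19.png

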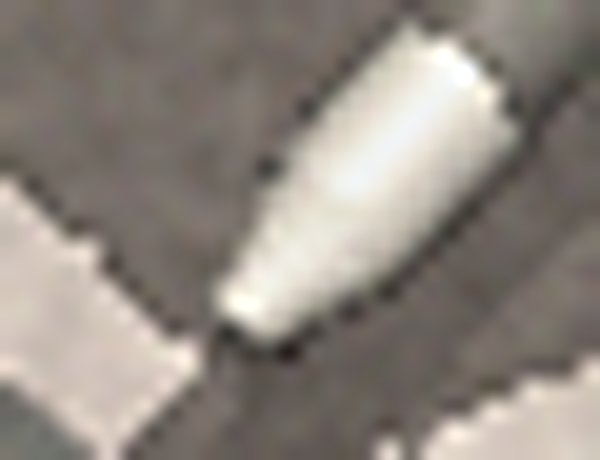

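```bash
python3 - <<'E'
from h import *
t=snap("top");s=snap("scene")
x,e=tri(t,(235,155.3),s,(276.5,270.8)); print(x.round(1),w2d(x).round(1),e)
# holes: predicted in images for d2w hole on bar face
for y in(105,35,-35,-105): print(y,np.round(proj(t,d2w((80,y,68))),1),np.round(proj(s,d2w((96,y,68))),1), "flange",np.round(proj(t,d2w((142,y,68))),1))
E
python3 go.py
```

```text
[598.4 104.8 119.9] [ 70.3 106.4 119.9] 0.190584664378477
105 [237.6 157.4] [266.9 291. ] flange [238.4 129.6]
35 [270.2 158. ] [239.9 268.5] flange [270.7 130.2]
-35 [302.7 158.6] [214.5 247.3] flange [302.9 130.9]
-105 [335.1 159.3] [190.6 227.4] flange [335.1 131.6]
t 19.1 tcp w [481.5 104.3 132. ] d [-46.6 104.9 132. ] yaw -0.53 dyaw -0.07 F [-0.1 -0.2 -1.7] w 20.6 j1,6 [-0.02  1.56]
```

```bash
python3 go.py d -46 104.5 81 0
```

```text
t 19.1 tcp w [481.5 104.3 132. ] d [-46.6 104.9 132. ] yaw -0.53 dyaw -0.07 F [-0.1 -0.2 -1.7] w 20.6 j1,6 [-0.02  1.56]
d [-46.0, 104.5, 81.0, 0.0] [-0.12, 0.24, -0.07, 0.08, 0.06, 5.1]
```

Emit:
servo_tool(increments=[[-0.1,0.2,0,0,0,2.5,1.5],[-0.1,0.2,0,0,0,4.5,1.5],[-0.1,0.2,0,0,0.05,5.1,1.5],[-0.1,0.2,0,0,0.05,5.1,1.5],[-0.1,0.2,0,0,0.05,5.1,1.5],[-0.1,0.2,0,0,0.05,5.1,1.5]])

```text
time: 19.7
tcp_pos: [482.3, 103.8, 82.2]
ee_rot: [-0.0, 1.0, -0.005, 0.001]
force: [-0.3, 0.2, -2.2]
width: 20.9
```

```bash
python3 go.py d -36 104.5 81 0; python3 - <<'E'
from h import *
t=snap("top");s=snap("scene")
crop(t,220,120,260,170,12,"t20");crop(s,250,230,330,310,7,"s20")
E
```

```text
t 19.7 tcp w [482.3 103.8  82.2] d [-45.8 104.4  82.2] yaw -0.54 dyaw -0.08 F [-0.3  0.2 -2.2] w 20.9 j1,6 [-0.02  1.56]
d [-36.0, 104.5, 81.0, 0.0] [-0.02, -0.09, -0.08, 0.98, -0.01, 0.12]
```

View pics/t20.png

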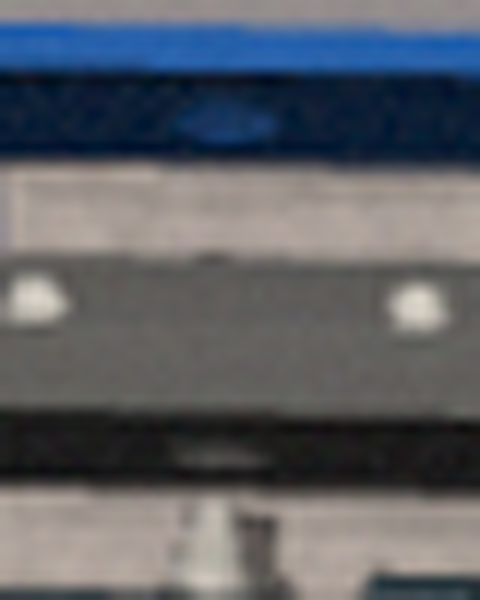

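View pics/s20.png

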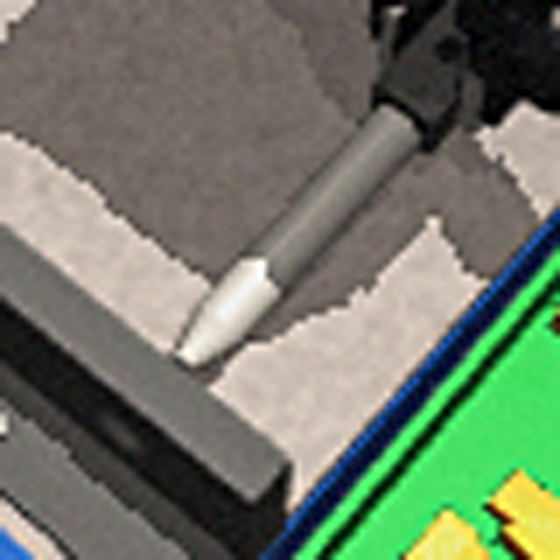

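```bash
python3 - <<'E'
from h import *
t=snap("top");s=snap("scene")
x,e=tri(t,(237.6,161.4),s,(276.7,280.5)); print(x.round(1),w2d(x).round(1),e)
E
python3 go.py
```

```text
[597.8 103.7  71.5] [ 69.7 105.3  71.5] 0.818050031201139
t 19.9 tcp w [481.8 103.9  81.7] d [-46.4 104.6  81.7] yaw -0.52 dyaw -0.06 F [-0.   0.4 -2.9] w 20.4 j1,6 [-0.02  1.56]
```

Emit:
servo_tool(increments=[[0,0,0,0.5,0.03,0.1,1.5],[0,0,0,1,0.03,0.14,1.5],[0,0,0,1.5,0.03,0.14,1.5],[0,0,0,2,0.03,0.14,1.5],[0,0,0,2,0.03,0.14,1.5]])

```text
time: 20.4
tcp_pos: [502.6, 103.4, 80.4]
ee_rot: [-0.0, 1.0, -0.005, 0.001]
force: [-0.5, 1.0, -1.6]
width: 20.6
```

```bash
python3 go.py d -20 104.4 80.3 0; python3 - <<'E'
from h import *
t=snap("top");s=snap("scene")
crop(t,220,120,260,170,12,"t21");crop(s,250,230,330,310,7,"s21")
E
```

```text
t 20.4 tcp w [502.6 103.4  80.4] d [-25.5 104.2  80.4] yaw -0.52 dyaw -0.07 F [-0.5  1.  -1.6] w 20.6 j1,6 [-0.02  1.56]
d [-20.0, 104.4, 80.3, 0.0] [-0.02, -0.06, -0.07, 0.55, -0.02, 0.01]
```

View pics/t21.png

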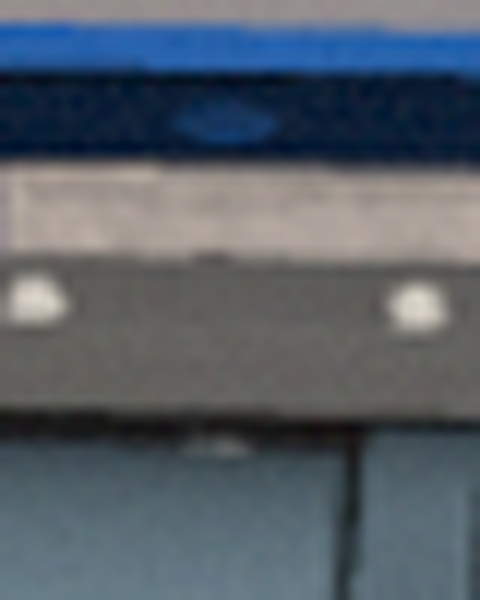

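View pics/s21.png

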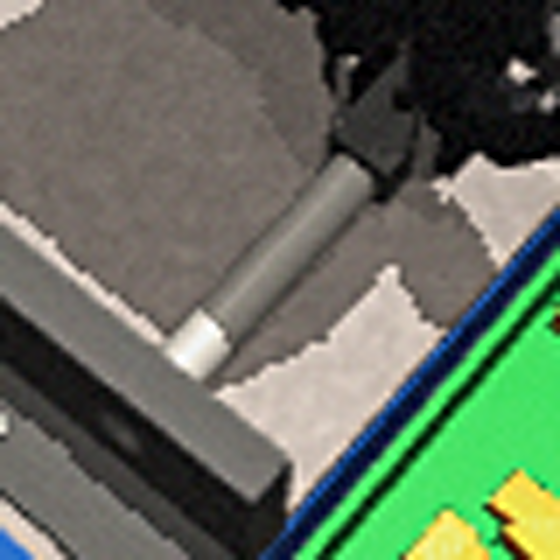

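Emit:
servo_tool(increments=[[0,0,0,0.5,-0.01,0,1.5],[0,0,0,1,-0.01,0,1.5],[0,0,0,1.5,-0.01,0,1.5],[0,0,0,2,-0.02,0,1.5],[0,0,0,2,-0.02,0,1.5]])

```text
time: 21.0
tcp_pos: [523.2, 103.5, 80.6]
ee_rot: [-0.0, 1.0, -0.005, 0.001]
force: [0.9, 1.0, -0.8]
width: 20.9
```

```bash
python3 go.py d 50 105 80.3 0; python3 - <<'E'
from h import *
t=snap("top");s=snap("scene")
crop(t,220,120,260,170,12,"t22");crop(s,230,230,310,310,7,"s22")
E
```

```text
t 21.0 tcp w [523.2 103.5  80.6] d [ -5.  104.4  80.6] yaw -0.52 dyaw -0.06 F [ 0.9  1.  -0.8] w 20.9 j1,6 [-0.02  1.56]
d [50.0, 105.0, 80.3, 0.0] [-0.03, -0.15, -0.06, 5.5, -0.06, 0.04]
```

View pics/s22.png

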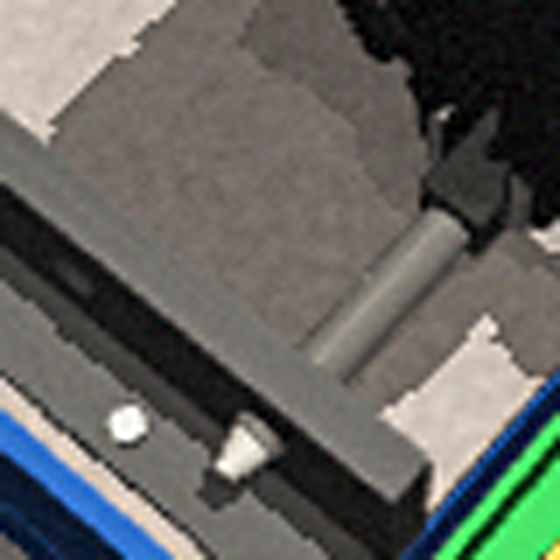

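Emit:
servo_tool(increments=[[0,0,0,0.7,-0.01,0,1.5],[0,0,0,1.4,-0.02,0,1.5],[0,0,0,2.1,-0.03,0,1.5],[0,0,0,2.8,-0.03,0,1.5],[0,0,0,3.3,-0.04,0,1.5],[0,0,0,3.8,-0.04,0,1.5],[0,0,0,3.8,-0.04,0,1.5]])

```text
time: 21.8
tcp_pos: [561.9, 103.4, 80.7]
ee_rot: [-0.0, 1.0, -0.005, 0.002]
force: [1.4, 0.8, -1.0]
width: 20.9
```

```bash
python3 go.py d 56 105 80.3 0; python3 - <<'E'
from h import *
t=snap("top");s=snap("scene")
crop(t,220,120,260,170,12,"t22");crop(s,210,230,310,330,6,"s23")
E
```

```text
t 21.8 tcp w [561.9 103.4  80.7] d [ 33.7 104.7  80.7] yaw -0.53 dyaw -0.07 F [ 1.4  0.8 -1. ] w 20.9 j1,6 [-0.02  1.56]
d [56.0, 105.0, 80.3, 0.0] [-0.02, -0.25, -0.07, 2.23, -0.03, 0.05]
```

View pics/s23.png

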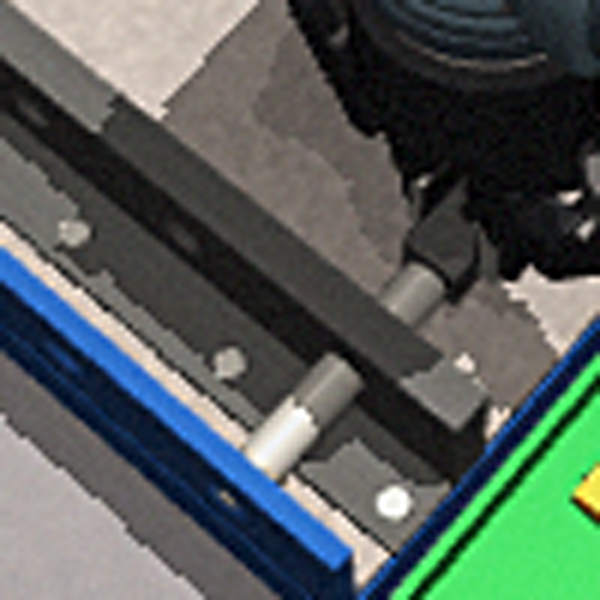

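Emit:
servo_tool(increments=[[0,0,0,0.5,0,0,1.5],[0,0,0,1,-0.01,0,1.5],[0,0,0,1.5,-0.01,0,1.5],[0,0,0,2,-0.02,0,1.5],[0,0,0,2,-0.02,0,1.5]])

```text
time: 22.4
tcp_pos: [582.6, 103.3, 80.8]
ee_rot: [-0.0, 1.0, -0.005, 0.003]
force: [1.2, 0.5, -0.4]
width: 20.7
```

Emit:
servo_tool(increments=[[0,0,0,0.2,0,0,1.5],[0,0,0,0.4,0,0,1.5],[0,0,0,0.5,0,0,1.5],[0,0,0,0.5,0,0,1.5]])

```text
time: 22.8
tcp_pos: [586.6, 103.4, 80.7]
ee_rot: [-0.0, 1.0, -0.005, 0.001]
force: [-6.9, 1.0, 5.9]
width: 20.6
```

Emit:
servo_tool(increments=[[0,0,0,0.2,0,0,1.5],[0,0,0,0.2,0,0,1.5],[0,0,0,0.2,0,0,1.5]])

```text
time: 23.1
tcp_pos: [586.7, 103.4, 80.7]
ee_rot: [0.0, 1.0, -0.005, -0.001]
force: [-11.7, -0.2, 9.4]
width: 20.6
```

```bash
python3 go.py; python3 - <<'E'
from h import *
t=snap("top");s=snap("scene")
crop(t,220,115,260,165,12,"t24");crop(s,210,230,310,330,6,"s24")
E
```

```text
t 23.1 tcp w [586.7 103.4  80.7] d [ 58.6 104.8  80.7] yaw -0.52 dyaw -0.06 F [-11.7  -0.2   9.4] w 20.6 j1,6 [-0.02  1.56]
```

View pics/s24.png

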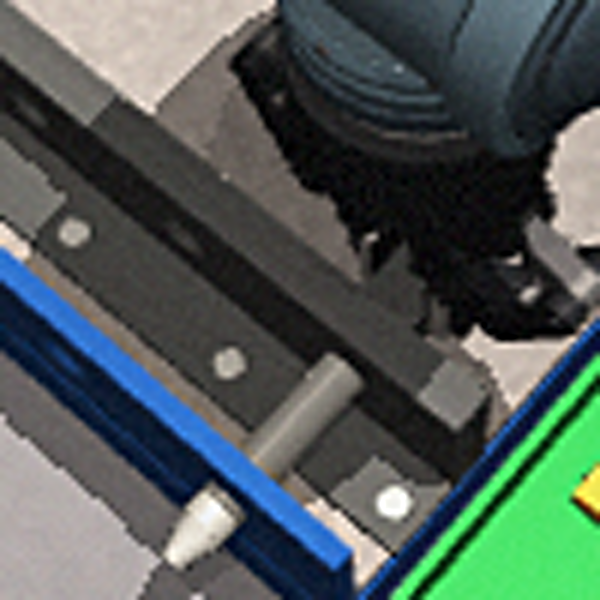

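View pics/t24.png

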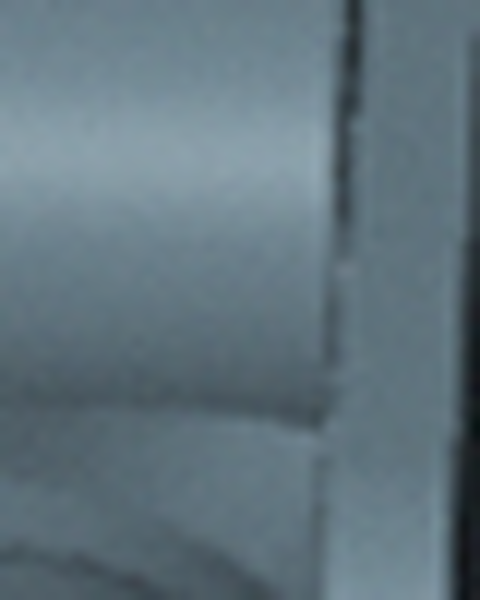

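Emit:
servo_tool(increments=[[0,0,0,0,0,0,2.5],[0,0,0,0,0,0,4],[0,0,0,0,0,0,4],[0,0,0,0,0,-2,4],[0,0,0,0,0,-5,4],[0,0,0,0,0,-8,4],[0,0,0,0,0,-8,4],[0,0,0,0,0,-8,4]])

```text
time: 24.0
tcp_pos: [587.6, 103.3, 161.5]
ee_rot: [0.0, 1.0, -0.005, -0.0]
force: [-0.9, -0.8, -0.9]
width: 39.9
```

```bash
python3 go.py; python3 - <<'E'
from h import *
t=snap("top","t25");s=snap("scene","s25")
crop(s,210,220,310,320,6,"s25c")
E
```

```text
t 24.0 tcp w [587.6 103.3 161.5] d [ 59.4 104.8 161.5] yaw -0.52 dyaw -0.06 F [-0.9 -0.8 -0.9] w 39.9 j1,6 [-0.02  1.56]
```

View pics/s25c.png

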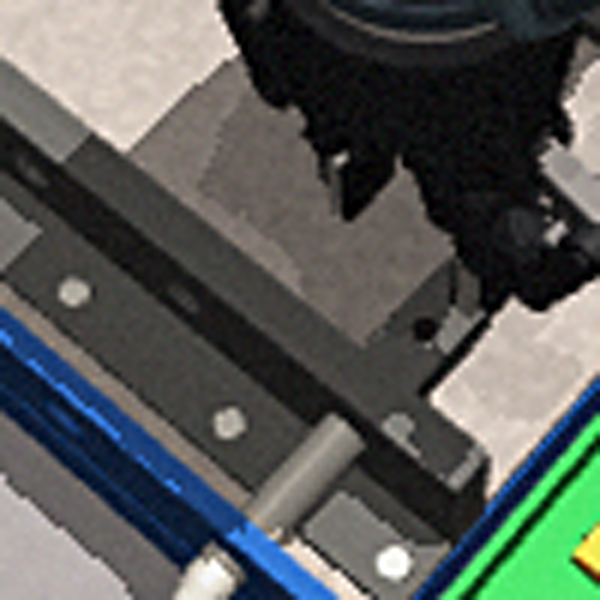

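View pics/t25.png

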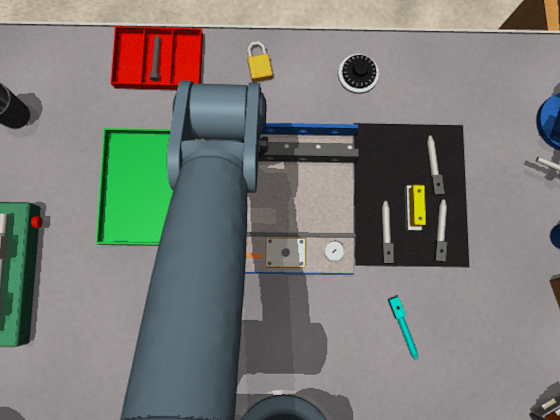

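```bash
cat > bolts.py <<'E'
from h import *
for n in("top","scene"):
    s=snap(n); h=cv2.cvtColor(s["image"],cv2.COLOR_RGB2HSV)
    M=np.zeros(h.shape[:2],np.uint8); poly=np.array([proj(s,d2w(p)) for p in((-150,-175,4),(160,-175,4),(160,-400,4),(-150,-400,4))]).astype(np.int32)
    cv2.fillPoly(M,[poly],255)
    w=cv2.inRange(h,(0,0,90 if 0 else 120),(180,60,255))&M
    for c,a,m in blobs(w,60):
        P=np.array([cast(s,u,v,12)[:2] for v,u in np.argwhere(m)])
        mu=P.mean(0); U,S,V=np.linalg.svd(P-mu,full_matrices=False)
        v=V[0]*np.sign(V[0][0]); L=np.ptp((P-mu)@V[0])
        print(n,c.round(0),a,"mean",mu.round(1),"len",L.round(0),"ang",np.degrees(np.arctan2(v[1],v[0])).round(1),"wid",np.ptp((P-mu)@V[1]).round(0),"lugc",(mu-69.5*v).round(1))
E
python3 bolts.py; python3 go.py w 408 -228 150 1
```

```text
top [432. 156.] 231 mean [ 632.5 -337.8] len 91.0 ang 5.4 wid 14.0 lugc [ 563.3 -344.3]
top [410. 212.] 143 mean [ 501.  -282.4] len 103.0 ang 7.5 wid 30.0 lugc [ 432.1 -291.4]
top [386. 223.] 245 mean [ 477.1 -226.5] len 93.0 ang 0.8 wid 14.0 lugc [ 407.6 -227.5]
top [442. 221.] 245 mean [ 482.5 -352.7] len 92.0 ang -6.8 wid 14.0 lugc [ 413.4 -344.5]
top [417. 267.] 224 mean [ 377.5 -292.4] len 225.0 ang 89.4 wid 5.0 lugc [ 376.8 -361.9]
scene [206. 131.] 161 mean [ 383.1 -322.2] len 151.0 ang -88.7 wid 42.0 lugc [ 381.5 -252.7]
scene [169. 147.] 186 mean [ 480.6 -354.2] len 97.0 ang -6.1 wid 18.0 lugc [ 411.5 -346.9]
scene [176. 169.] 94 mean [ 517.3 -287.6] len 104.0 ang -6.8 wid 29.0 lugc [ 448.2 -279.4]
scene [205. 172.] 203 mean [ 477.2 -227.4] len 96.0 ang 1.2 wid 17.0 lugc [ 407.7 -228.8]
scene [126. 186.] 232 mean [ 629.7 -339.2] len 109.0 ang 5.6 wid 17.0 lugc [ 560.5 -346. ]
t 24.2 tcp w [586.  103.4 159.1] d [ 57.9 104.8 159.1] yaw -0.52 dyaw -0.07 F [ 0.1  0.7 -0.1] w 39.8 j1,6 [-0.02  1.56]
w [408.0, -228.0, 150.0, 1.0] [0.01, 0.31, -1.52, -17.49, 33.3, 1.01]
```

Emit:
servo_tool(increments=[[0,0,-0.2,-2.2,4.2,0,4],[0,0.3,-0.6,-4.4,8.4,0,4],[0,0.3,-1,-6.6,12.6,0,4],[0,0.3,-1.5,-8.8,16.8,0,4],[0,0.3,-1.5,-11,21,0,4],[0,0.3,-1.5,-13.2,25.2,0,4],[0,0.3,-1.5,-15.5,29.5,1,4],[0,0.3,-1.5,-17.5,33.3,2,4]])

```text
time: 25.0
tcp_pos: [406.4, -229.6, 139.4]
ee_rot: [0.0, 1.0, 0.008, -0.0]
force: [0.5, -0.0, 0.5]
width: 39.6
```

Emit:
servo_tool(increments=[[0,0,0,0,0,0,4],[0,0,0,0,0,0,4]])

```text
time: 25.2
tcp_pos: [405.5, -229.8, 138.4]
ee_rot: [-0.001, 1.0, 0.007, -0.001]
force: [-0.0, 0.7, -0.3]
width: 40.2
```

```bash
python3 go.py w 408 -228 40 1.1 w 408 -228 24.5 1.1; python3 - <<'E'
from h import *
s=snap("scene"); crop(s,140,60,300,180,5,"s26")
E
```

```text
t 25.2 tcp w [ 405.5 -229.8  138.4] d [-120.  -229.8  138.4] yaw 0.8 dyaw 1.26 F [-0.   0.7 -0.3] w 40.2 j1,6 [-0.76  0.8 ]
w [408.0, -228.0, 40.0, 1.1] [-0.09, 0.1, -0.3, 0.27, -0.17, 9.84]
w [408.0, -228.0, 24.5, 1.1] [-0.09, 0.1, -0.3, 0.27, -0.16, 11.39]
```

View pics/s26.png

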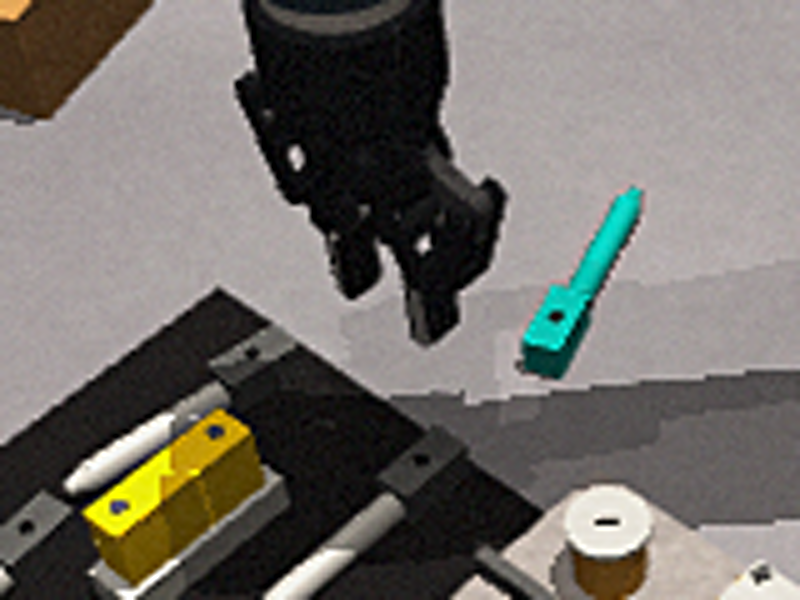

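Emit:
servo_tool(increments=[[0,0,-0.3,0.2,-0.1,4,4],[-0.1,0.1,-0.3,0.25,-0.15,8,4],[-0.1,0.1,-0.3,0.25,-0.15,10.5,4],[-0.1,0.1,-0.3,0.25,-0.15,11.4,4],[-0.1,0.1,-0.3,0.25,-0.15,11.4,4],[-0.1,0.1,-0.3,0.25,-0.15,11.4,4]])

```text
time: 25.85
tcp_pos: [409.7, -227.8, 26.0]
ee_rot: [0.001, 1.0, 0.011, 0.001]
force: [-0.0, -1.0, 0.8]
width: 40.0
```

```bash
python3 go.py w 408 -228 24.5 1.1; python3 - <<'E'
from h import *
s=snap("scene"); crop(s,140,60,300,180,5,"s27")
E
```

```text
t 25.9 tcp w [ 409.7 -227.8   26. ] d [-115.8 -227.7   26. ] yaw 1.28 dyaw 1.74 F [-0.  -1.   0.8] w 40.0 j1,6 [-0.75  0.8 ]
w [408.0, -228.0, 24.5, 1.1] [0.13, -0.13, 0.18, -0.17, 0.02, 0.15]
```

View pics/s27.png

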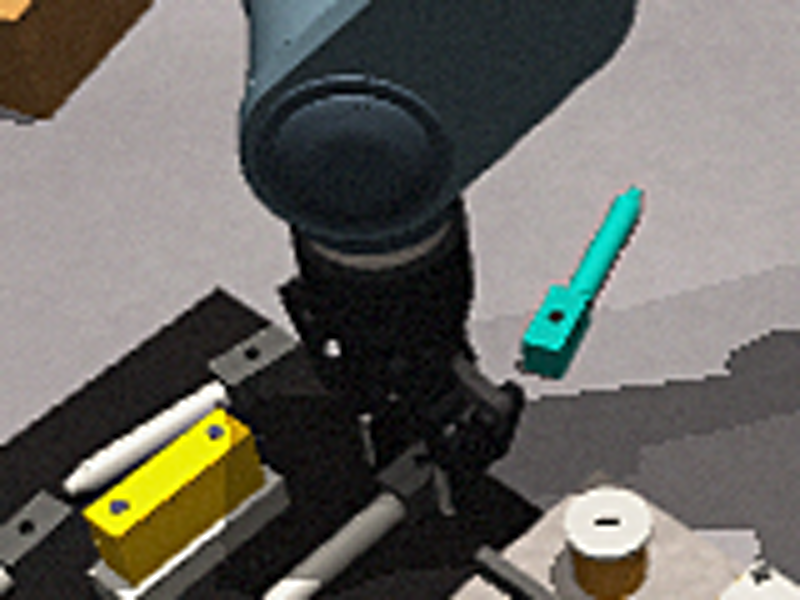

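Emit:
servo_tool(increments=[[0.1,-0.1,0.1,-0.15,0,0.15,4],[0.1,-0.1,0.1,-0.15,0,0.15,3],[0.1,-0.1,0.1,-0.15,0,0.15,1.5],[0.1,-0.1,0.1,-0.15,0,0.15,1.5],[0.1,-0.1,0.1,-0.15,0,0.15,1.5],[0.1,-0.1,0.1,-0.15,0,0.15,1.5]])

```text
time: 26.5
tcp_pos: [409.0, -228.8, 26.0]
ee_rot: [0.001, 1.0, 0.01, 0.001]
force: [-1.3, 0.9, 6.8]
width: 20.6
```

Emit:
servo_tool(increments=[[0,0,0,0,0,-1,1.5],[0,0,0,0,0,-3,1.5],[0,0,0,0,0,-6,1.5],[0,0,0,0,0,-9,1.5],[0,0,0,0,0,-11,1.5],[0,0,0,0,0,-11,1.5],[0,0,0,0,0,-11,1.5]])

```text
time: 27.2
tcp_pos: [408.4, -228.4, 135.7]
ee_rot: [0.001, 1.0, 0.01, 0.001]
force: [0.3, 0.3, -2.9]
width: 20.6
```

```bash
python3 go.py d -46 35 135 0; python3 - <<'E'
from h import *
s=snap("scene"); crop(s,140,60,300,180,5,"s28")
E
```

```text
t 27.2 tcp w [ 408.4 -228.4  135.7] d [-117.1 -228.3  135.7] yaw 1.15 dyaw 1.61 F [ 0.3  0.3 -2.9] w 20.6 j1,6 [-0.75  0.8 ]
d [-46.0, 35.0, 135.0, 0.0] [0.12, -0.13, 1.61, 7.84, -26.12, 0.04]
```

View pics/s28.png

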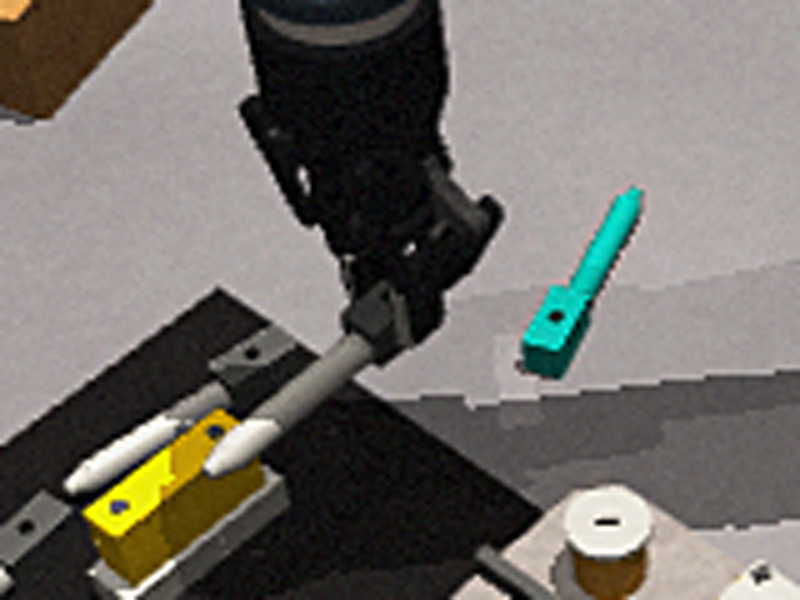

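Emit:
servo_tool(increments=[[0,-0.1,0.5,1,-3,0,1.5],[0.1,-0.1,1,2,-7,0,1.5],[0.1,-0.1,1.6,3.3,-11,0,1.5],[0.1,-0.1,1.6,4.5,-15,0,1.5],[0.1,-0.1,1.6,5.7,-19,0,1.5],[0.1,-0.1,1.6,7,-23,0,1.5],[0.1,-0.1,1.6,7.8,-26.1,0,1.5],[0.1,-0.1,1.6,7.8,-26.1,0,1.5]])

```text
time: 28.05
tcp_pos: [479.6, 37.8, 132.7]
ee_rot: [-0.001, 1.0, -0.002, -0.002]
force: [-0.5, -0.3, -2.5]
width: 20.6
```

```bash
python3 go.py d -46 35 81 0; python3 - <<'E'
from h import *
t=snap("top"); crop(t,250,140,290,170,12,"t29")
s=snap("scene"); crop(s,200,180,320,270,6,"s29")
E
```

```text
t 28.1 tcp w [479.6  37.8 132.7] d [-48.   38.4 132.7] yaw -0.18 dyaw 0.28 F [-0.5 -0.3 -2.5] w 20.6 j1,6 [-0.16  1.41]
d [-46.0, 35.0, 81.0, 0.0] [-0.14, 0.28, 0.28, 0.22, 0.35, 5.17]
```

View pics/s29.png

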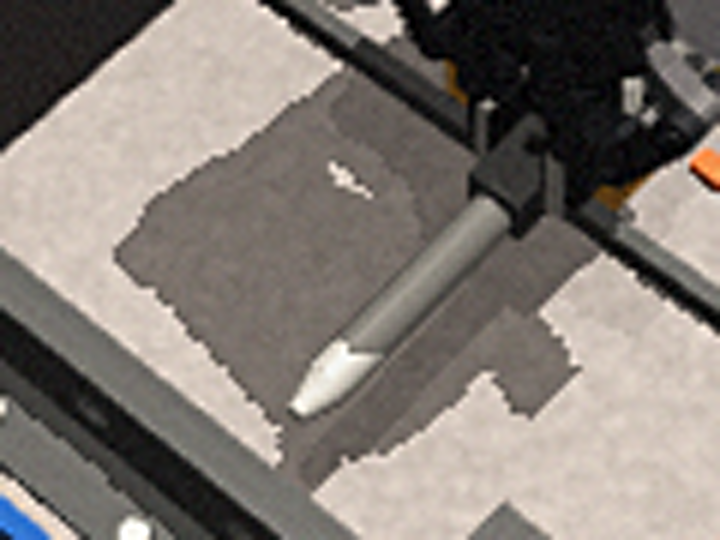

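View pics/t29.png

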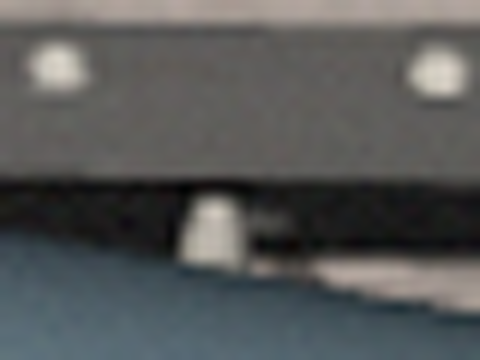

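Emit:
servo_tool(increments=[[-0.1,0.2,0.2,0.2,0.3,2,1.5],[-0.1,0.3,0.3,0.2,0.35,4,1.5],[-0.1,0.3,0.3,0.2,0.35,5.15,1.5],[-0.1,0.3,0.3,0.2,0.35,5.15,1.5],[-0.1,0.3,0.3,0.2,0.35,5.15,1.5],[-0.1,0.3,0.3,0.2,0.35,5.15,1.5]])

```text
time: 28.75
tcp_pos: [482.1, 31.3, 82.4]
ee_rot: [0.0, 1.0, -0.006, 0.001]
force: [-0.8, -0.2, -1.7]
width: 20.2
```

```bash
python3 go.py d -26 34.8 80.7 0; python3 - <<'E'
from h import *
t=snap("top"); crop(t,250,140,290,170,12,"t30")
s=snap("scene"); crop(s,200,180,320,270,6,"s30")
E
python3 go.py d -26 34.8 80.7 0
```

```text
t 28.8 tcp w [482.1  31.3  82.4] d [-45.5  32.   82.4] yaw -0.68 dyaw -0.22 F [-0.8 -0.2 -1.7] w 20.2 j1,6 [-0.17  1.41]
d [-26.0, 34.8, 80.7, 0.0] [0.04, -0.15, -0.22, 1.95, -0.29, 0.18]
t 28.9 tcp w [482.   31.5  82.5] d [-45.5  32.2  82.5] yaw -0.67 dyaw -0.21 F [ 0.2 -0.3 -1.7] w 20.4 j1,6 [-0.17  1.41]
d [-26.0, 34.8, 80.7, 0.0] [0.04, -0.15, -0.21, 1.95, -0.27, 0.18]
```

View pics/s30.png

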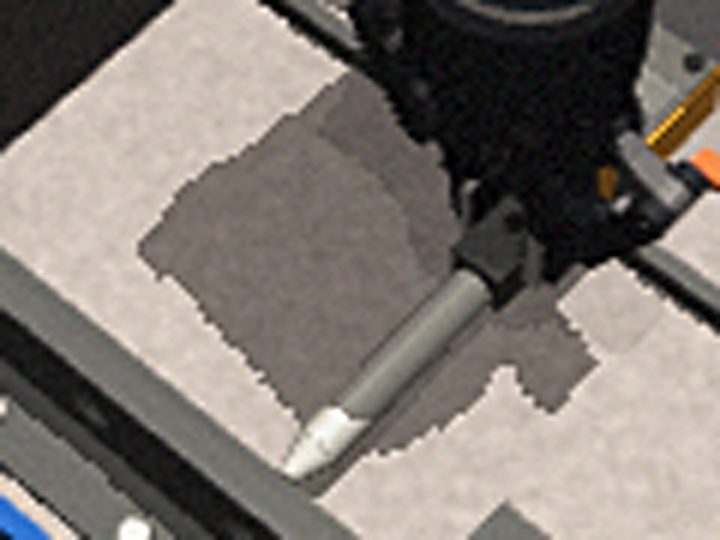

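View pics/t30.png

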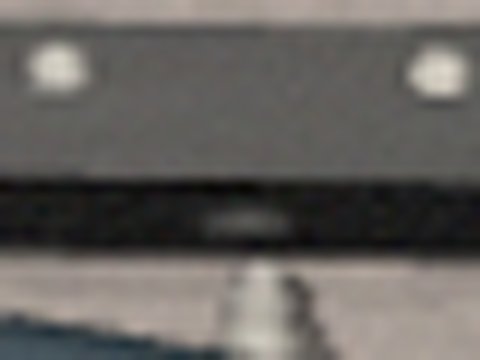

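Emit:
servo_tool(increments=[[0,-0.1,-0.2,0,-0.27,0.18,1.5],[0,-0.1,-0.2,0,-0.27,0.18,1.5],[0,-0.1,-0.2,0.5,-0.27,0.18,1.5],[0,-0.1,-0.2,1,-0.27,0.18,1.5],[0,-0.1,-0.2,1.5,-0.27,0.18,1.5],[0,-0.1,-0.2,2,-0.27,0.18,1.5],[0,-0.1,-0.2,2,-0.27,0.18,1.5]])

```text
time: 29.55
tcp_pos: [502.9, 33.9, 80.9]
ee_rot: [0.0, 1.0, -0.004, 0.001]
force: [0.0, 0.2, -1.2]
width: 20.3
```

```bash
python3 go.py d -4 34.8 80.7 0; python3 - <<'E'
from h import *
t=snap("top"); crop(t,250,140,290,170,12,"t31")
s=snap("scene"); crop(s,200,180,320,270,6,"s31")
E
python3 go.py d -4 34.8 80.7 0
```

```text
t 29.6 tcp w [502.9  33.9  80.9] d [-24.6  34.7  80.9] yaw -0.46 dyaw -0.01 F [ 0.   0.2 -1.2] w 20.3 j1,6 [-0.16  1.42]
d [-4.0, 34.8, 80.7, 0.0] [0.05, -0.09, -0.01, 2.06, -0.01, 0.02]
t 29.6 tcp w [502.1  34.   80.6] d [-25.5  34.8  80.6] yaw -0.46 dyaw -0.01 F [-1.   0.2 -2. ] w 20.8 j1,6 [-0.16  1.42]
d [-4.0, 34.8, 80.7, 0.0] [0.04, -0.03, -0.01, 2.15, -0.0, -0.01]
```

View pics/s31.png

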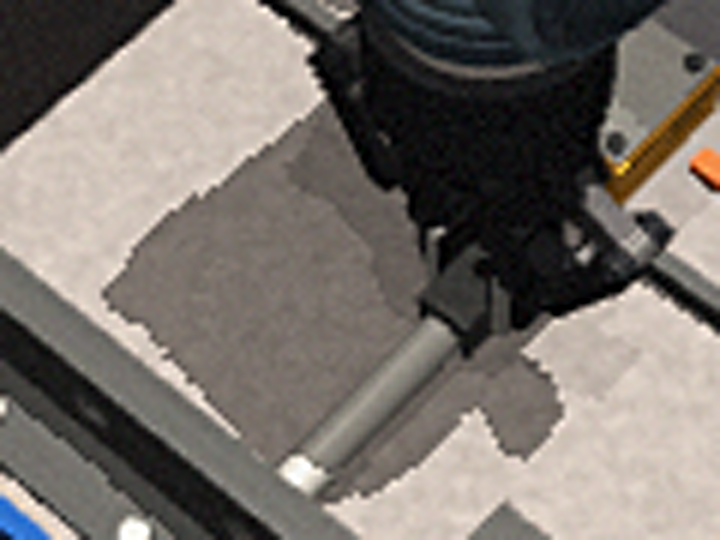

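View pics/t31.png

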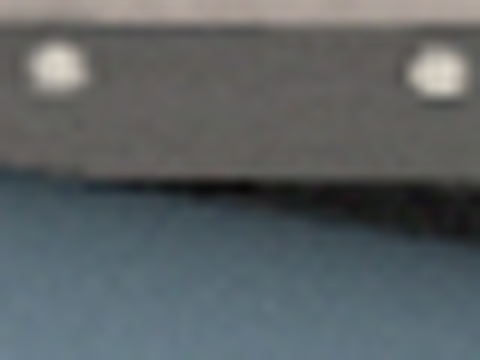

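Nose is in the hole without force. Continue.

Emit:
servo_tool(increments=[[0,0,0,0.5,0,0,1.5],[0,0,0,1,0,0,1.5],[0,0,0,1.5,0,0,1.5],[0,0,0,2.1,0,0,1.5],[0,0,0,2.1,0,0,1.5]])

```text
time: 30.15
tcp_pos: [524.4, 33.7, 80.9]
ee_rot: [0.0, 1.0, -0.004, 0.001]
force: [0.9, 0.2, -1.0]
width: 20.6
```

```bash
python3 go.py d 34 35 80.7 0; python3 - <<'E'
from h import *
s=snap("scene"); crop(s,180,200,300,290,6,"s32")
E
```

```text
t 30.1 tcp w [524.4  33.7  80.9] d [-3.2 34.7 80.9] yaw -0.46 dyaw -0.0 F [ 0.9  0.2 -1. ] w 20.6 j1,6 [-0.15  1.43]
d [34.0, 35.0, 80.7, 0.0] [0.05, -0.13, -0.0, 3.72, -0.03, 0.03]
```

View pics/s32.png

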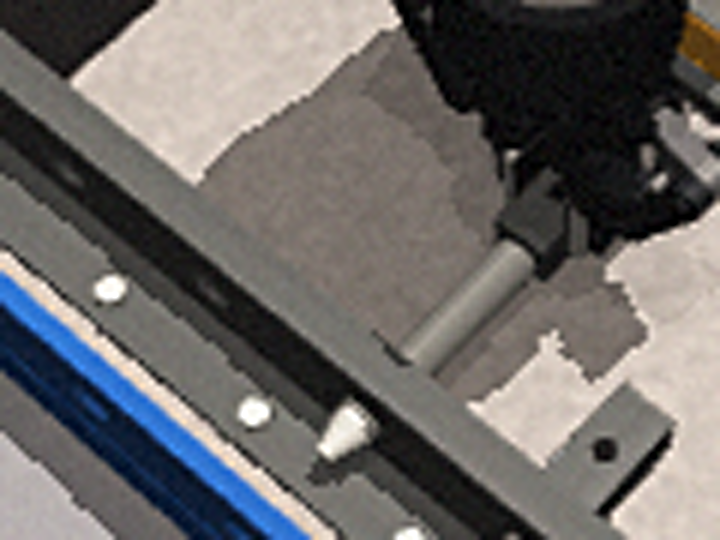

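Emit:
servo_tool(increments=[[0,0,0,0.7,0,0,1.5],[0,0,0,1.4,-0.01,0,1.5],[0,0,0,2.1,-0.01,0,1.5],[0,0,0,2.8,-0.02,0,1.5],[0,0,0,3.3,-0.02,0,1.5],[0,0,0,3.8,-0.03,0,1.5],[0,0,0,3.8,-0.03,0,1.5]])

```text
time: 30.9
tcp_pos: [562.9, 33.7, 81.0]
ee_rot: [0.0, 1.0, -0.004, 0.002]
force: [0.3, -0.1, -0.7]
width: 20.8
```

Emit:
servo_tool(increments=[[0,0,0,0.5,0,0,1.5],[0,0,0,1,0,0,1.5],[0,0,0,1.5,0,0,1.5],[0,0,0,1.9,0,0,1.5],[0,0,0,1.9,0,0,1.5]])

```text
time: 31.4
tcp_pos: [582.6, 33.4, 81.0]
ee_rot: [0.0, 1.0, -0.004, 0.002]
force: [0.4, -0.1, -1.0]
width: 21.0
```

```bash
python3 go.py d 58 35 80.7 0; python3 - <<'E'
from h import *
s=snap("scene"); crop(s,180,200,300,290,6,"s33")
E
```

```text
t 31.4 tcp w [582.6  33.4  81. ] d [55.  34.9 81. ] yaw -0.47 dyaw -0.01 F [ 0.4 -0.1 -1. ] w 21.0 j1,6 [-0.14  1.44]
d [58.0, 35.0, 80.7, 0.0] [0.05, -0.24, -0.01, 0.3, -0.01, 0.03]
```

View pics/s33.png

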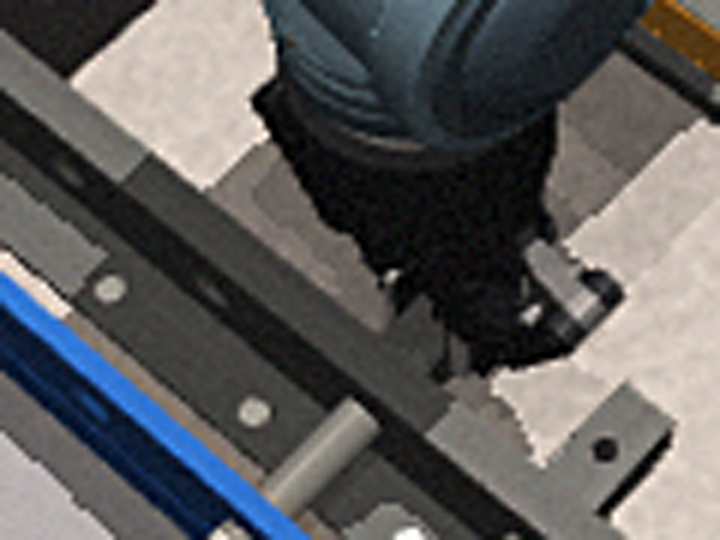

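Emit:
servo_tool(increments=[[0,0,0,0.3,0,0,1.5],[0,0,0,0.6,0,0,1.5],[0,0,0,0.8,0,0,1.5],[0,0,0,0.8,0,0,1.5],[0,0,0,0.8,0,0,1.5]])

```text
time: 31.95
tcp_pos: [585.5, 33.6, 80.8]
ee_rot: [0.0, 1.0, -0.004, -0.005]
force: [-23.7, -1.2, 19.5]
width: 20.9
```

Emit:
servo_tool(increments=[[0,0,0,0,0,0,1.5],[0,0,0,0,0,0,2.5],[0,0,0,0,0,0,4],[0,0,0,0,0,0,4],[0,0,0,0,0,-2,4],[0,0,0,0,0,-5,4],[0,0,0,0,0,-8,4],[0,0,0,0,0,-8,4]])

```text
time: 32.75
tcp_pos: [589.6, 33.3, 165.9]
ee_rot: [0.001, 1.0, -0.004, -0.001]
force: [0.1, 0.5, 0.1]
width: 39.9
```

```bash
python3 bolts.py; python3 go.py w 562 -345 150 5.5; python3 - <<'E'
from h import *
s=snap("scene"); crop(s,180,180,300,300,5,"s34")
E
```

```text
top [449. 148.] 158 mean [ 651.9 -375.8] len 62.0 ang -2.4 wid 12.0 lugc [ 582.5 -372.9]
top [410. 212.] 143 mean [ 501.  -282.4] len 103.0 ang 7.5 wid 30.0 lugc [ 432.1 -291.5]
top [442. 221.] 243 mean [ 482.3 -352.7] len 92.0 ang -6.7 wid 14.0 lugc [ 413.2 -344.6]
top [417. 267.] 224 mean [ 377.5 -292.4] len 225.0 ang 89.4 wid 5.0 lugc [ 376.8 -361.9]
scene [169. 147.] 190 mean [ 481.  -354.2] len 97.0 ang -5.7 wid 19.0 lugc [ 411.8 -347.3]
scene [176. 169.] 93 mean [ 517.4 -287.6] len 104.0 ang -6.8 wid 29.0 lugc [ 448.3 -279.4]
scene [112. 181.] 214 mean [ 640.8 -377.8] len 115.0 ang -0.2 wid 27.0 lugc [ 571.3 -377.6]
t 32.9 tcp w [586.9  33.6 161.4] d [ 59.3  35.1 161.4] yaw -0.43 dyaw 0.03 F [-0.3  0.2  0.2] w 39.6 j1,6 [-0.13  1.44]
w [562.0, -345.0, 150.0, 5.5] [0.04, 0.52, -5.93, -2.19, 37.88, 1.2]
```

View pics/s34.png

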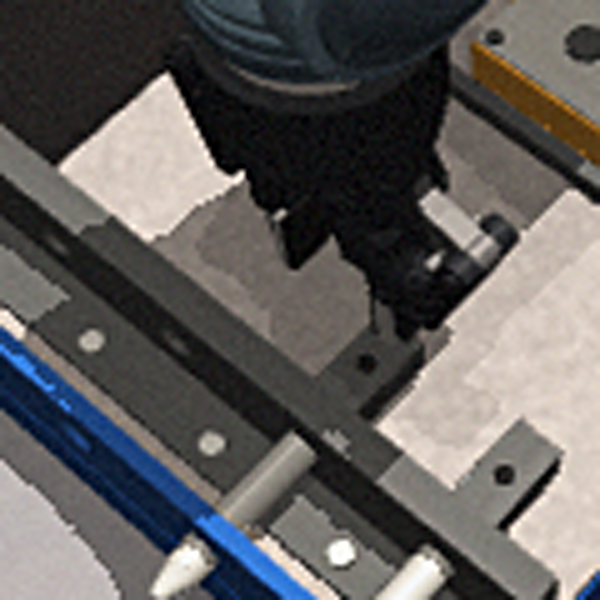

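```bash
python3 - <<'E'
from h import *
s=snap("scene"); crop(s,60,100,220,220,5,"s35")
s=snap("top"); crop(s,380,110,480,270,3.7,"t35")
E
```

```text
(no output)
```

View pics/s35.png

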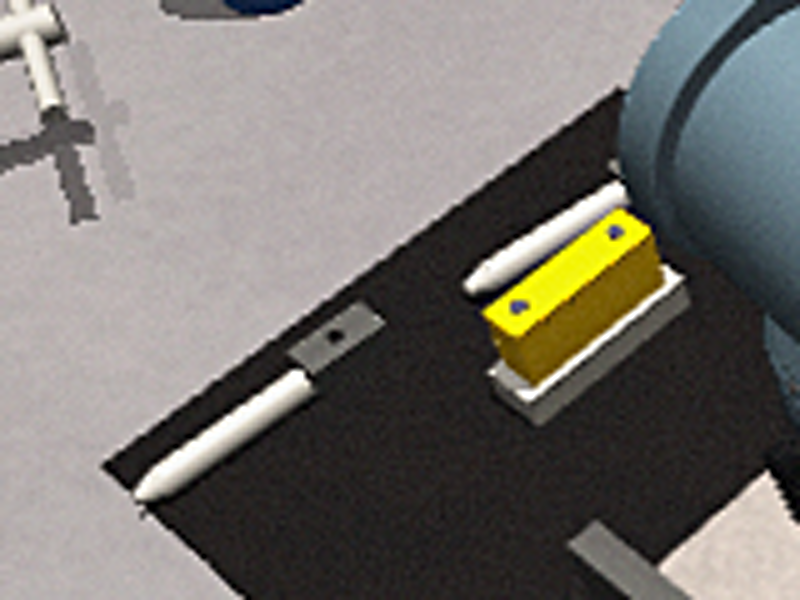

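View pics/t35.png

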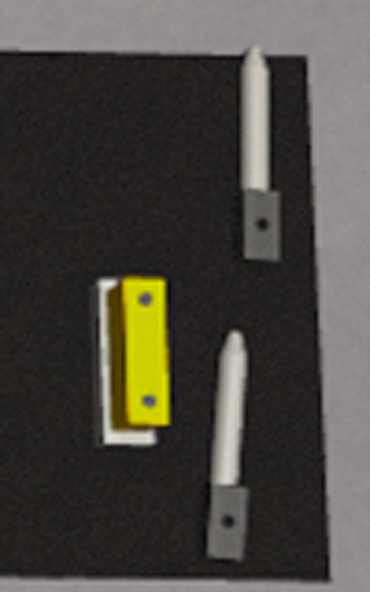

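```bash
sed -i 's/(160,-175,4),(160,-400,4)/(200,-175,4),(200,-400,4)/' bolts.py; python3 bolts.py | grep -v "\[377"; python3 - <<'E'
from h import *
t=snap("top");s=snap("scene")
print(cast(t,262/3.7+380-.4,225/3.7+110-.4,26),cast(s,335/5+60-.4,338/5+100-.4,26))
E
```

```text
top [418. 126.] 888 mean [ 704.  -307.6] len 222.0 ang 77.8 wid 105.0 lugc [ 689.3 -375.5]
top [410. 212.] 144 mean [ 500.7 -282.4] len 103.0 ang 7.6 wid 30.0 lugc [ 431.8 -291.6]
top [442. 221.] 243 mean [ 482.3 -352.7] len 92.0 ang -6.8 wid 14.0 lugc [ 413.3 -344.4]
top [417. 267.] 224 mean [ 377.5 -292.4] len 225.0 ang 89.4 wid 5.0 lugc [ 376.8 -361.9]
scene [169. 147.] 188 mean [ 480.7 -354.3] len 97.0 ang -5.9 wid 18.0 lugc [ 411.5 -347.2]
scene [176. 169.] 93 mean [ 517.6 -287.7] len 104.0 ang -6.9 wid 29.0 lugc [ 448.6 -279.4]
scene [108. 213.] 754 mean [ 702.5 -311. ] len 229.0 ang 75.0 wid 110.0 lugc [ 684.6 -378.2]
[ 594.93965347 -372.34737602   26.        ] [ 596.36881414 -371.44736797   26.        ]
```

```bash
python3 - <<'E'
from h import *
t=snap("top");s=snap("scene")
for S,a,b in((t,(448.3,122.6),(449.1,160.4)),(s,(88.6,198.3),(120.0,176.6))):
    p,q=cast(S,*a,12),cast(S,*b,12); d=p-q; print(p.round(1),q.round(1),np.linalg.norm(d).round(1),np.degrees(np.arctan2(d[1],d[0])).round(2))
E
python3 go.py w 595.5 -371.5 150 0
```

```text
[ 711.9 -378.    12. ] [ 621.8 -375.8   12. ] 90.1 -1.4
[ 707.7 -377.7   12. ] [ 620.9 -372.9   12. ] 87.0 -3.13
t 33.3 tcp w [586.1  33.7 160.3] d [ 58.6  35.1 160.3] yaw -0.43 dyaw 0.03 F [-0.1  0.5  0.2] w 39.9 j1,6 [-0.13  1.44]
w [595.5, -371.5, 150.0, 0.0] [0.05, 0.66, -0.43, 1.25, 40.51, 1.05]
```

Emit:
servo_tool(increments=[[0,0.5,0,0,4.5,0,4],[0,0.6,0.5,0.2,9,0,4],[0,0.6,1,0.4,13.5,0,4],[0,0.6,1,0.6,18,0,4],[0,0.6,1,0.8,22.5,0,4],[0,0.6,1,1,27,0,4],[0,0.6,1,1.2,31.5,0,4],[0,0.6,1,1.3,36,0,4]])

```text
time: 34.1
tcp_pos: [596.3, -328.3, 160.3]
ee_rot: [0.0, 1.0, -0.013, -0.0]
force: [1.1, 0.1, 0.8]
width: 40.1
```

```bash
python3 go.py w 595.5 -373 90 -1.5
```

```text
t 34.1 tcp w [ 596.3 -328.3  160.3] d [  71.6 -326.7  160.3] yaw -1.43 dyaw -0.98 F [1.1 0.1 0.8] w 40.1 j1,6 [-0.67  0.93]
w [595.5, -373.0, 90.0, -1.5] [0.05, 0.05, 0.07, 0.04, 4.47, 7.04]
```

Emit:
servo_tool(increments=[[0,0,0,0,3,2,4],[0,0,0,0,4.4,5,4],[0,0,0,0,4.4,8,4],[0,0,0,0,4.4,9,4],[0,0,0,0,4.4,9,4],[0,0,0,0,4.4,9,4]])

```text
time: 34.7
tcp_pos: [595.9, -372.4, 71.8]
ee_rot: [0.001, 1.0, -0.012, 0.0]
force: [0.5, -0.9, 1.7]
width: 40.1
```

```bash
python3 go.py w 595.5 -373 24.5 -1.5;  python3 - <<'E'
from h import *
s=snap("scene"); crop(s,60,100,220,220,5,"s36")
E
```

```text
t 34.7 tcp w [ 595.9 -372.4   71.8] d [  71.6 -370.8   71.8] yaw -1.4 dyaw -0.94 F [ 0.5 -0.9  1.7] w 40.1 j1,6 [-0.72  0.88]
w [595.5, -373.0, 24.5, -1.5] [0.12, -0.03, 0.1, -0.04, 0.05, 4.73]
```

View pics/s36.png

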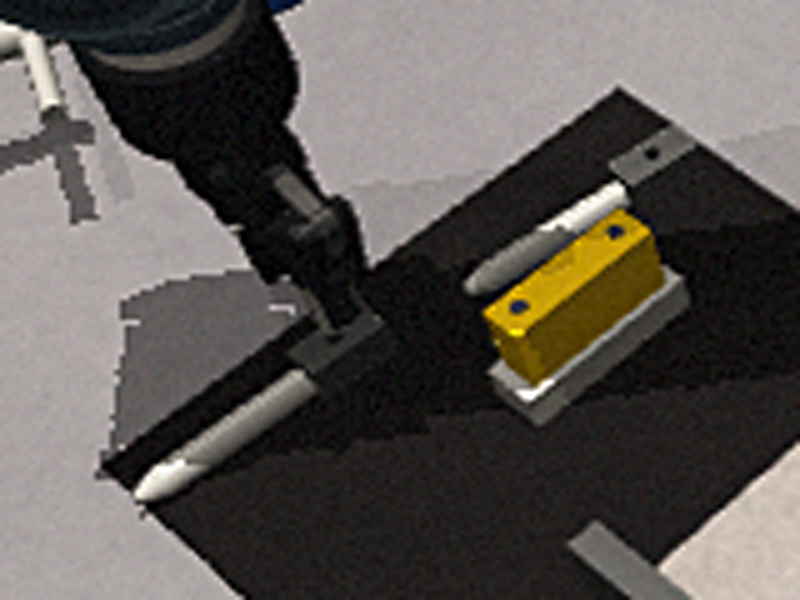

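Emit:
servo_tool(increments=[[0.1,0,0.1,0,0.05,2,4],[0.1,0,0.1,0,0.05,3.8,4],[0.1,0,0.1,0,0.05,4.6,4],[0.1,0,0.1,0,0.05,4.7,4],[0.1,0,0.1,0,0.05,4.7,4]])

```text
time: 35.25
tcp_pos: [596.1, -373.1, 24.8]
ee_rot: [0.0, 1.0, -0.013, 0.0]
force: [0.4, 0.1, 0.7]
width: 40.0
```

```bash
python3 go.py w 595.5 -373 24.5 -1.5;  python3 - <<'E'
from h import *
s=snap("scene"); crop(s,60,100,220,220,5,"s37")
E
```

```text
t 35.2 tcp w [ 596.1 -373.1   24.8] d [  71.8 -371.5   24.8] yaw -1.49 dyaw -1.03 F [0.4 0.1 0.7] w 40.0 j1,6 [-0.72  0.88]
w [595.5, -373.0, 24.5, -1.5] [0.03, -0.05, 0.01, -0.06, -0.01, 0.03]
```

View pics/s37.png

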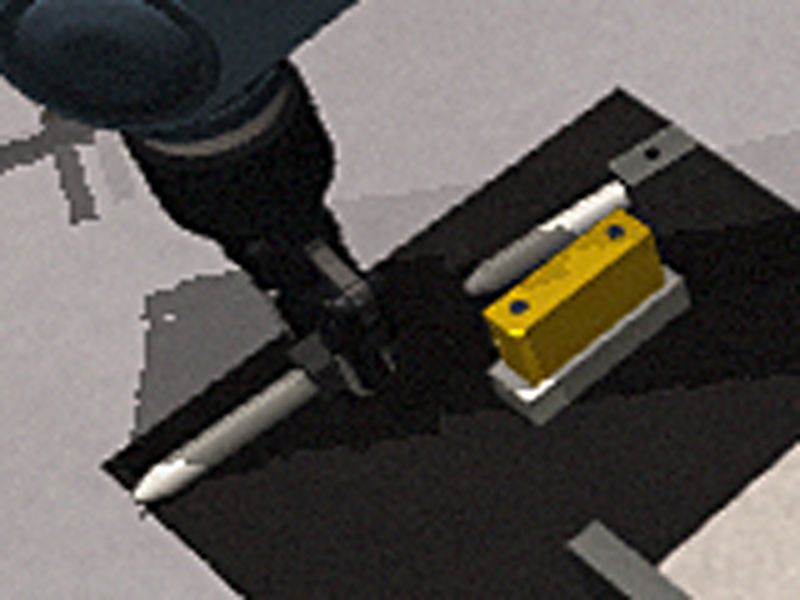

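Emit:
servo_tool(increments=[[0,0,0,0,0,0,3],[0,0,0,0,0,0,1.5],[0,0,0,0,0,0,1.5],[0,0,0,0,0,0,1.5],[0,0,0,0,0,0,1.5]])

```text
time: 35.8
tcp_pos: [597.1, -374.0, 26.8]
ee_rot: [0.001, 1.0, -0.013, 0.002]
force: [-0.7, -0.4, 5.4]
width: 20.6
```

Emit:
servo_tool(increments=[[0,0,0,0,0,-1,1.5],[0,0,0,0,0,-3,1.5],[0,0,0,0,0,-6,1.5],[0,0,0,0,0,-9,1.5],[0,0,0,0,0,-11,1.5],[0,0,0,0,0,-11,1.5],[0,0,0,0,0,-11,1.5]])

```text
time: 36.5
tcp_pos: [596.6, -373.6, 137.1]
ee_rot: [0.001, 1.0, -0.013, 0.002]
force: [0.3, 0.4, -2.4]
width: 20.2
```

```bash
python3 go.py d -47 -35 135 0;  python3 - <<'E'
from h import *
s=snap("scene"); crop(s,60,100,220,220,5,"s38")
E
```

```text
t 36.5 tcp w [ 596.6 -373.6  137.1] d [  72.3 -372.   137.1] yaw -1.49 dyaw -1.03 F [ 0.3  0.4 -2.4] w 20.2 j1,6 [-0.72  0.88]
d [-47.0, -35.0, 135.0, 0.0] [0.16, -0.19, -1.03, -12.54, -33.48, 0.08]
```

View pics/s38.png

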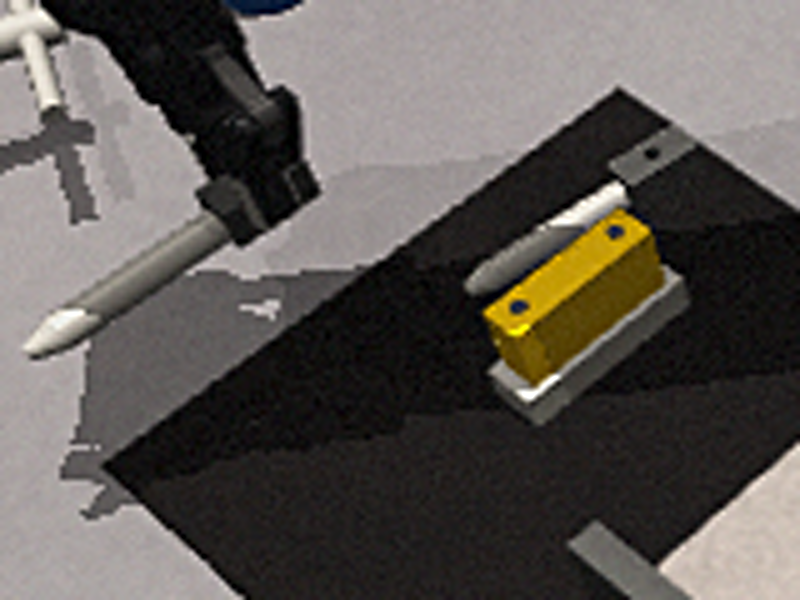

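Emit:
servo_tool(increments=[[0.1,-0.1,-0.3,-1.5,-3.5,-0.5,1.5],[0.1,-0.1,-0.6,-3,-7.5,-0.5,1.5],[0.1,-0.1,-1,-5,-12,-0.5,1.5],[0.1,-0.1,-1,-7,-17,-0.2,1.5],[0.1,-0.1,-1,-9,-22,0,1.5],[0.1,-0.1,-1,-11,-27,0,1.5],[0.1,-0.1,-1,-12.5,-31,0,1.5],[0.1,-0.1,-1,-12.5,-33.5,0,1.5]])

```text
time: 37.35
tcp_pos: [475.9, -31.6, 132.4]
ee_rot: [-0.001, 1.0, -0.004, -0.003]
force: [0.7, -0.4, -1.9]
width: 20.5
```

Emit:
servo_tool(increments=[[0,0,0,0,0,0,1.5],[0,0,0,0,0,0,1.5],[0,0,0,0,0,0,1.5]])

```text
time: 37.65
tcp_pos: [475.7, -32.2, 131.7]
ee_rot: [-0.001, 1.0, -0.004, -0.004]
force: [0.2, -0.4, -3.1]
width: 20.5
```

```bash
python3 - <<'E'
from h import *
t=snap("top"); crop(t,285,140,325,170,12,"t39")
s=snap("scene"); crop(s,180,160,300,250,6,"s39")
E
python3 go.py d -46 -35 82 0
```

```text
t 37.8 tcp w [476.2 -32.6 132.2] d [-50.9 -32.  132.2] yaw -0.51 dyaw -0.05 F [ 1.   0.1 -1.4] w 20.6 j1,6 [-0.31  1.27]
d [-46.0, -35.0, 82.0, 0.0] [-0.16, 0.38, -0.06, 0.52, 0.31, 5.01]
```

View pics/s39.png

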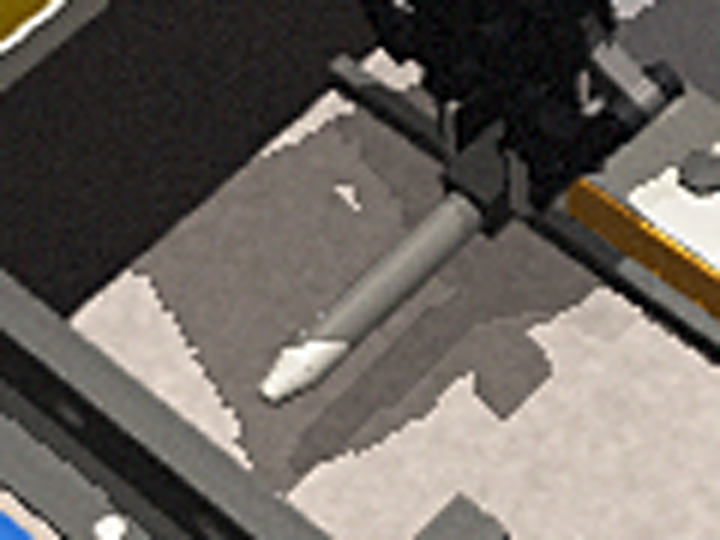

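View pics/t39.png

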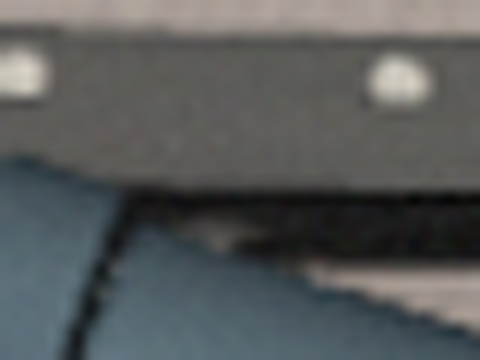

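Emit:
servo_tool(increments=[[-0.1,0.2,0,0.3,0.2,2,1.5],[-0.1,0.4,0,0.4,0.3,4,1.5],[-0.1,0.4,0,0.4,0.3,5,1.5],[-0.1,0.4,0,0.4,0.3,5,1.5],[-0.1,0.4,0,0.4,0.3,5,1.5],[-0.1,0.4,0,0.4,0.3,5,1.5]])

```text
time: 38.35
tcp_pos: [480.7, -35.9, 83.2]
ee_rot: [-0.0, 1.0, -0.005, 0.001]
force: [-0.5, -0.2, -1.5]
width: 20.2
```

```bash
python3 - <<'E'
from h import *
t=snap("top"); crop(t,285,140,325,170,12,"t40")
s=snap("scene"); crop(s,180,160,300,250,6,"s40")
E
python3 go.py d -26 -35 81.5 0
```

```text
t 38.5 tcp w [480.5 -35.7  83.1] d [-46.5 -35.1  83.1] yaw -0.51 dyaw -0.05 F [-0.1  0.5 -2.3] w 20.9 j1,6 [-0.31  1.27]
d [-26.0, -35.0, 81.5, 0.0] [-0.03, -0.13, -0.05, 2.05, -0.01, 0.17]
```

View pics/s40.png

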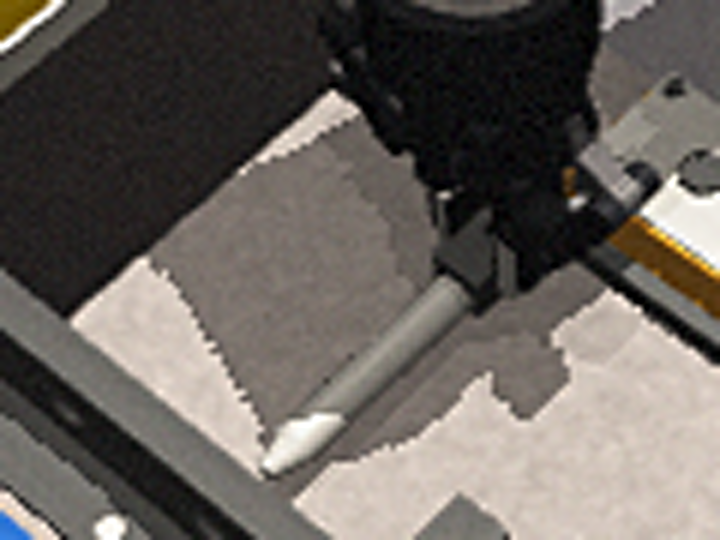

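View pics/t40.png

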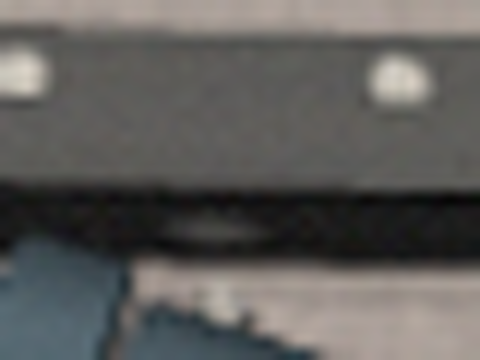

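Emit:
servo_tool(increments=[[0,-0.1,0,0,-0.04,0.17,1.5],[0,-0.1,0,0.3,-0.04,0.17,1.5],[0,-0.1,0,0.8,-0.04,0.17,1.5],[0,-0.1,0,1.2,-0.04,0.17,1.5],[0,-0.1,0,1.6,-0.04,0.17,1.5],[0,-0.1,0,2.1,-0.04,0.17,1.5],[0,-0.1,0,2.1,-0.04,0.17,1.5]])

```text
time: 39.15
tcp_pos: [502.3, -35.7, 81.6]
ee_rot: [-0.0, 1.0, -0.004, 0.001]
force: [0.0, -0.6, -2.0]
width: 20.3
```

```bash
python3 - <<'E'
from h import *
s=snap("scene"); crop(s,180,160,300,250,6,"s41")
E
python3 go.py d -4 -35 81.5 0
```

```text
t 39.2 tcp w [501.9 -35.6  81.5] d [-25.1 -34.8  81.5] yaw -0.5 dyaw -0.04 F [ 0.1  0.3 -2.4] w 20.7 j1,6 [-0.3   1.28]
d [-4.0, -35.0, 81.5, 0.0] [-0.03, -0.03, -0.04, 2.11, 0.02, -0.0]
```

View pics/s41.png

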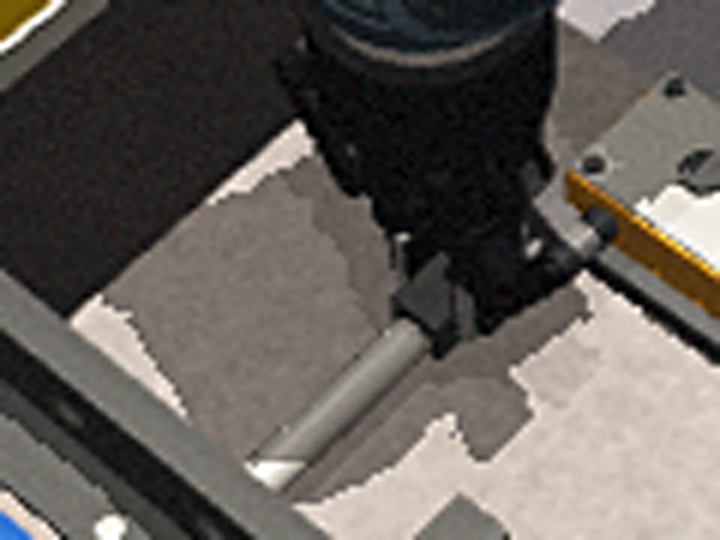

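Emit:
servo_tool(increments=[[0,0,0,0.5,0,0,1.5],[0,0,0,1,0,0,1.5],[0,0,0,1.5,0,0,1.5],[0,0,0,2.1,0,0,1.5],[0,0,0,2.1,0,0,1.5]])

```text
time: 39.7
tcp_pos: [524.1, -35.9, 81.8]
ee_rot: [-0.0, 1.0, -0.004, 0.001]
force: [0.9, -0.4, -1.5]
width: 20.2
```

```bash
python3 - <<'E'
from h import *
s=snap("scene"); crop(s,160,180,280,270,6,"s42")
E
python3 go.py d 34 -35 81.5 0
```

```text
t 39.8 tcp w [523.7 -35.8  81.7] d [ -3.3 -34.9  81.7] yaw -0.5 dyaw -0.04 F [ 0.2  0.2 -0.8] w 20.7 j1,6 [-0.28  1.29]
d [34.0, -35.0, 81.5, 0.0] [-0.02, -0.11, -0.04, 3.73, 0.01, 0.03]
```

View pics/s42.png

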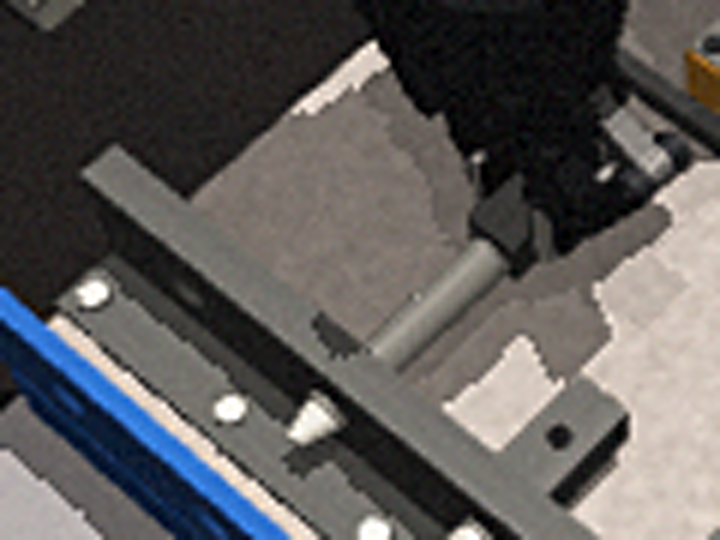

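Emit:
servo_tool(increments=[[0,0,0,0.7,0,0,1.5],[0,0,0,1.4,0,0,1.5],[0,0,0,2.1,0.01,0,1.5],[0,0,0,2.8,0.01,0,1.5],[0,0,0,3.3,0.01,0,1.5],[0,0,0,3.8,0.01,0,1.5],[0,0,0,3.8,0.01,0,1.5]])

```text
time: 40.45
tcp_pos: [562.6, -36.4, 81.9]
ee_rot: [-0.0, 1.0, -0.004, 0.002]
force: [0.7, 0.4, -2.3]
width: 20.4
```

Emit:
servo_tool(increments=[[0,0,0,0.5,0,0,1.5],[0,0,0,1,0,0,1.5],[0,0,0,1.5,0,0,1.5],[0,0,0,1.9,0,0,1.5],[0,0,0,1.9,0,0,1.5]])

```text
time: 40.95
tcp_pos: [582.3, -36.7, 82.0]
ee_rot: [0.0, 1.0, -0.004, 0.002]
force: [0.8, -0.3, -2.1]
width: 20.5
```

Emit:
servo_tool(increments=[[0,0,0,0.3,0,0,1.5],[0,0,0,0.6,0,0,1.5],[0,0,0,0.7,0,0,1.5],[0,0,0,0.7,0,0,1.5]])

```text
time: 41.35
tcp_pos: [587.1, -36.6, 81.8]
ee_rot: [-0.0, 1.0, -0.004, -0.002]
force: [-11.2, 0.9, 7.7]
width: 20.3
```

```bash
python3 - <<'E'
from h import *
s=snap("scene"); crop(s,160,180,280,270,6,"s43")
E
python3 go.py d 58 -35 81.5 0
```

```text
t 41.4 tcp w [587.1 -36.6  81.8] d [ 60.1 -35.1  81.8] yaw -0.46 dyaw 0.0 F [-12.4  -0.3   7.1] w 20.7 j1,6 [-0.25  1.32]
d [58.0, -35.0, 81.5, 0.0] [-0.01, 0.17, 0.0, -0.21, -0.01, 0.03]
```

View pics/s43.png

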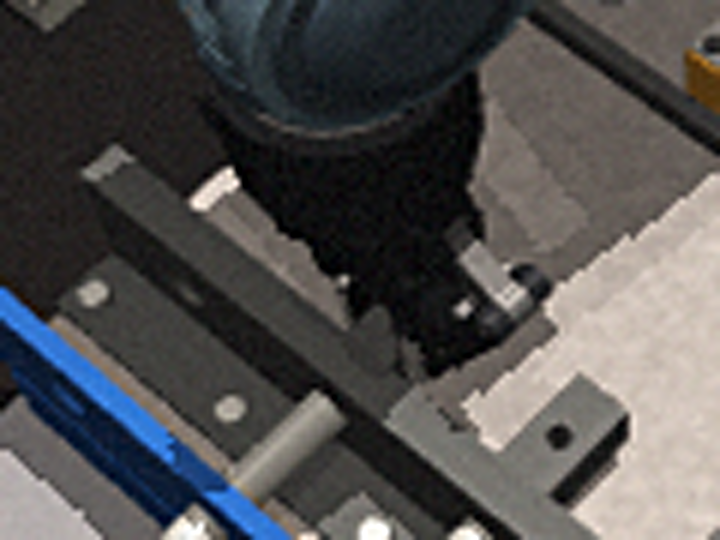

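Emit:
servo_tool(increments=[[0,0,0,0.15,0,0,1.5],[0,0,0,0.15,0,0,1.5],[0,0,0,0,0,0,2.5],[0,0,0,0,0,0,4],[0,0,0,0,0,0,4],[0,0,0,0,0,-2,4],[0,0,0,0,0,-5,4],[0,0,0,0,0,-8,4]])

```text
time: 42.2
tcp_pos: [587.3, -36.7, 162.5]
ee_rot: [-0.0, 1.0, -0.004, -0.002]
force: [-0.2, 0.8, 0.8]
width: 40.2
```

Emit:
servo_tool(increments=[[0,0,0,0,0,0,4],[0,0,0,0,0,0,4]])

```text
time: 42.4
tcp_pos: [588.0, -36.8, 163.5]
ee_rot: [0.0, 1.0, -0.004, -0.0]
force: [0.7, -0.2, -0.7]
width: 39.9
```

```bash
python3 bolts.py;  python3 - <<'E'
from h import *
s=snap("scene"); crop(s,160,170,280,260,6,"s44"); 
E
python3 go.py w 412.5 -346 150 -6.3
```

```text
top [410. 120.] 660 mean [ 716.9 -289. ] len 219.0 ang 89.5 wid 17.0 lugc [ 716.3 -358.5]
top [410. 212.] 144 mean [ 500.7 -282.4] len 103.0 ang 7.6 wid 30.0 lugc [ 431.8 -291.6]
top [442. 221.] 240 mean [ 482.1 -352.7] len 92.0 ang -6.7 wid 14.0 lugc [ 413.1 -344.6]
top [416. 267.] 223 mean [ 377.5 -292. ] len 225.0 ang 89.4 wid 5.0 lugc [ 376.8 -361.4]
scene [165. 149.] 142 mean [ 492.4 -355.6] len 75.0 ang -4.7 wid 18.0 lugc [ 423.1 -349.9]
scene [169. 173.] 66 mean [ 536.9 -289.2] len 67.0 ang -16.5 wid 29.0 lugc [ 470.3 -269.5]
scene [110. 225.] 525 mean [ 719.8 -281.9] len 226.0 ang 89.6 wid 14.0 lugc [ 719.3 -351.4]
t 42.5 tcp w [586.5 -36.5 160.9] d [ 59.4 -35.  160.9] yaw -0.47 dyaw -0.01 F [-0.1  0.7 -0.4] w 40.0 j1,6 [-0.25  1.32]
w [412.5, -346.0, 150.0, -6.3] [-0.03, 0.33, 5.83, -17.14, 31.1, 1.17]
```

View pics/s44.png

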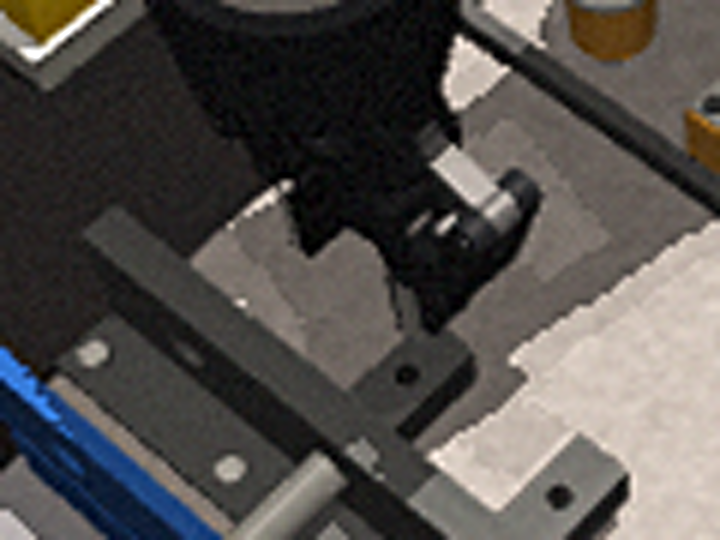

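Emit:
servo_tool(increments=[[0,0.3,0.5,-2.1,3.9,0,4],[0,0.3,2,-4.3,7.8,0,4],[0,0.3,4,-6.4,11.7,0,4],[0,0.3,5.8,-8.6,15.6,0,4],[0,0.3,5.8,-10.7,19.5,0,4],[0,0.3,5.8,-12.9,23.4,0,4],[0,0.3,5.8,-15,27.3,0.5,4],[0,0.3,5.8,-17.1,31.1,1.2,4]])

```text
time: 43.35
tcp_pos: [411.5, -347.3, 148.7]
ee_rot: [-0.001, 0.998, -0.055, -0.001]
force: [0.3, 0.5, -0.1]
width: 40.0
```

Emit:
servo_tool(increments=[[0,0,0,0,0,0,4],[0,0,0,0,0,0,4]])

```text
time: 43.55
tcp_pos: [410.4, -347.3, 147.3]
ee_rot: [-0.002, 0.998, -0.056, -0.001]
force: [1.9, -0.3, 0.0]
width: 40.1
```

```bash
python3 - <<'E'
from h import *
s=snap("scene"); crop(s,120,60,260,165,5.5,"s45"); 
E
python3 go.py w 412 -346 60 -6.3
```

```text
t 43.6 tcp w [ 411.1 -346.6  147.6] d [-113.4 -346.5  147.6] yaw -6.31 dyaw -5.85 F [ 0.1  0.4 -0.5] w 40.4 j1,6 [-0.91  0.77]
w [412.0, -346.0, 60.0, -6.3] [-0.17, 0.15, -0.01, 0.1, -0.04, 8.76]
```

View pics/s45.png

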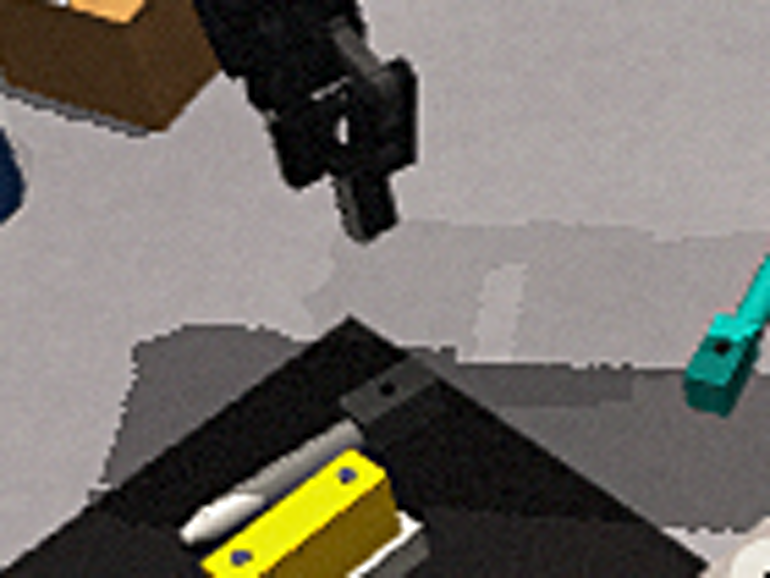

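Emit:
servo_tool(increments=[[-0.2,0.1,0,0.1,0,4,4],[-0.2,0.1,0,0.1,0,8,4],[-0.2,0.1,0,0.1,0,11,4],[-0.2,0.1,0,0.1,0,12.2,4],[-0.2,0.1,0,0.1,0,12.2,4],[-0.2,0.1,0,0.1,0,12.2,4]])

```text
time: 44.2
tcp_pos: [412.9, -346.6, 26.9]
ee_rot: [0.001, 0.999, -0.054, 0.0]
force: [0.3, -1.1, 1.2]
width: 40.2
```

```bash
python3 - <<'E'
from h import *
s=snap("scene"); crop(s,120,60,260,165,5.5,"s46"); 
E
python3 go.py w 412 -346 24.8 -6.3
```

```text
t 44.2 tcp w [ 413.1 -347.1   27.5] d [-111.4 -347.    27.5] yaw -6.27 dyaw -5.81 F [ 0.5 -0.5  0.4] w 40.1 j1,6 [-0.91  0.77]
w [412.0, -346.0, 24.8, -6.3] [0.16, -0.09, 0.03, -0.13, -0.1, 0.27]
```

View pics/s46.png

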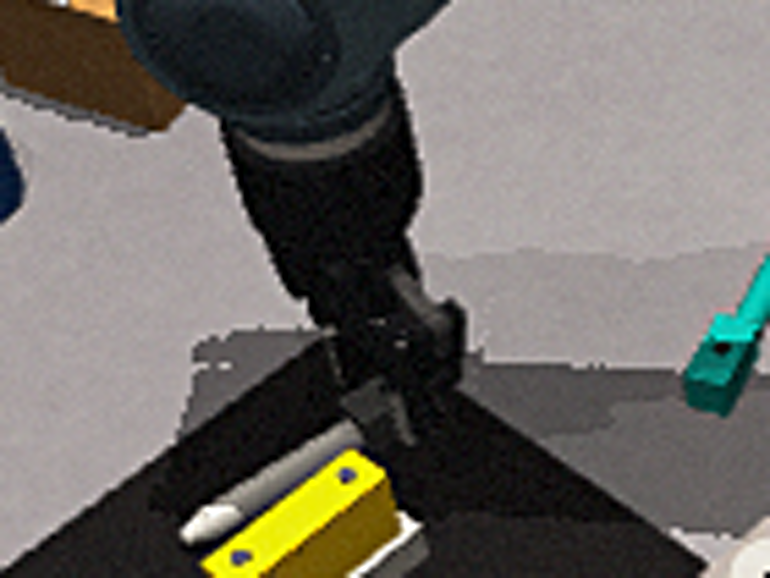

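Emit:
servo_tool(increments=[[0.1,-0.1,0,-0.1,-0.1,0.25,4],[0.1,-0.1,0,-0.1,-0.1,0.25,3],[0.1,-0.1,0,-0.1,-0.1,0.25,1.5],[0.1,-0.1,0,-0.1,-0.1,0.25,1.5],[0.1,-0.1,0,-0.1,-0.1,0.25,1.5],[0.1,-0.1,0,-0.1,-0.1,0.25,1.5]])

```text
time: 44.85
tcp_pos: [412.8, -346.5, 26.2]
ee_rot: [0.001, 0.999, -0.055, 0.0]
force: [-1.0, 2.3, 7.1]
width: 20.6
```

Emit:
servo_tool(increments=[[0,0,0,0,0,-1,1.5],[0,0,0,0,0,-3,1.5],[0,0,0,0,0,-6,1.5],[0,0,0,0,0,-9,1.5],[0,0,0,0,0,-11,1.5],[0,0,0,0,0,-11,1.5],[0,0,0,0,0,-11,1.5]])

```text
time: 45.55
tcp_pos: [412.4, -346.0, 135.8]
ee_rot: [0.001, 0.999, -0.055, 0.0]
force: [0.5, 0.2, -3.3]
width: 20.4
```

```bash
python3 - <<'E'
from h import *
s=snap("scene"); crop(s,120,60,260,165,5.5,"s47"); 
E
python3 go.py d -46 -105 135 0
```

```text
t 45.6 tcp w [ 412.  -345.5  134.8] d [-112.6 -345.4  134.8] yaw -6.27 dyaw -5.81 F [-0.2  0.2 -3.6] w 20.5 j1,6 [-0.91  0.77]
d [-46.0, -105.0, 135.0, 0.0] [0.0, 0.05, -5.81, 4.19, -24.59, -0.02]
```

View pics/s47.png

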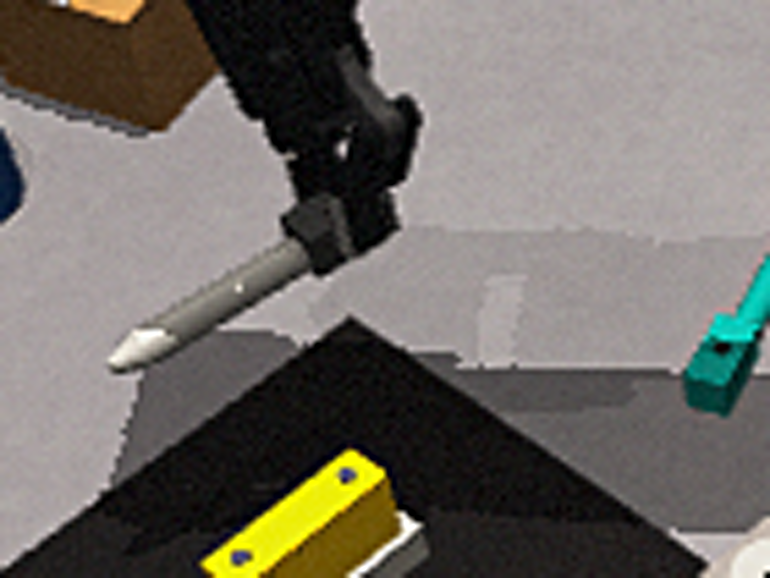

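Emit:
servo_tool(increments=[[0,0,-1,0.6,-3,0,1.5],[0,0,-2.5,1.3,-7,0,1.5],[0,0,-4,2,-11,0,1.5],[0,0,-5.8,2.7,-15,0,1.5],[0,0,-5.8,3.4,-19,0,1.5],[0,0,-5.8,4,-22.5,0,1.5],[0,0,-5.8,4.2,-24.6,0,1.5],[0,0,-5.8,4.2,-24.6,0,1.5]])

```text
time: 46.4
tcp_pos: [479.4, -102.7, 132.5]
ee_rot: [-0.001, 1.0, -0.002, -0.002]
force: [0.4, -0.1, -3.2]
width: 20.7
```

Emit:
servo_tool(increments=[[0,0,0,0,0,0,1.5],[0,0,0,0,0,0,1.5]])

```text
time: 46.6
tcp_pos: [478.5, -102.9, 131.3]
ee_rot: [-0.002, 1.0, -0.003, -0.004]
force: [-0.8, 0.1, -2.9]
width: 20.7
```

```bash
python3 - <<'E'
from h import *
s=snap("scene"); crop(s,140,140,260,230,6,"s48"); 
E
python3 go.py d -46 -105 81.5 0
```

```text
t 46.6 tcp w [ 478.7 -103.3  131.7] d [ -47.7 -102.7  131.7] yaw -0.33 dyaw 0.13 F [-1.   0.1 -2. ] w 20.7 j1,6 [-0.44  1.13]
d [-46.0, -105.0, 81.5, 0.0] [-0.16, 0.37, 0.13, 0.21, 0.25, 5.02]
```

View pics/s48.png

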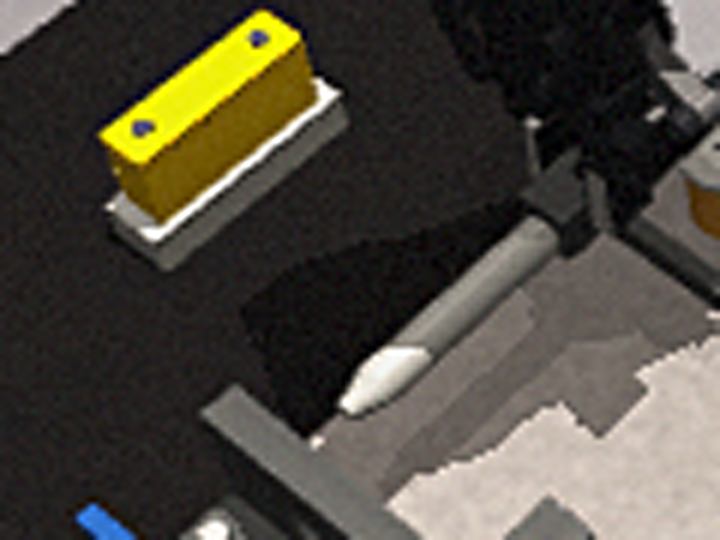

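Emit:
servo_tool(increments=[[-0.1,0.2,0.1,0.1,0.2,2,1.5],[-0.1,0.4,0.1,0.15,0.25,4,1.5],[-0.1,0.4,0.1,0.15,0.25,5,1.5],[-0.1,0.4,0.1,0.15,0.25,5,1.5],[-0.1,0.4,0.1,0.15,0.25,5,1.5],[-0.1,0.4,0.1,0.15,0.25,5,1.5]])

```text
time: 47.25
tcp_pos: [480.7, -106.2, 82.8]
ee_rot: [-0.0, 1.0, -0.004, 0.001]
force: [0.5, 0.0, -2.0]
width: 20.5
```

```bash
python3 - <<'E'
from h import *
t=snap("top"); crop(t,315,140,355,170,12,"t49")
s=snap("scene"); crop(s,140,140,260,230,6,"s49"); 
E
python3 go.py d -25 -105 80.9 0
```

```text
t 47.4 tcp w [ 480.6 -106.    82.7] d [ -45.8 -105.3   82.7] yaw -0.43 dyaw 0.03 F [-0.8  0.2 -2.4] w 20.9 j1,6 [-0.45  1.13]
d [-25.0, -105.0, 80.9, 0.0] [-0.02, -0.13, 0.03, 2.08, -0.03, 0.18]
```

View pics/s49.png

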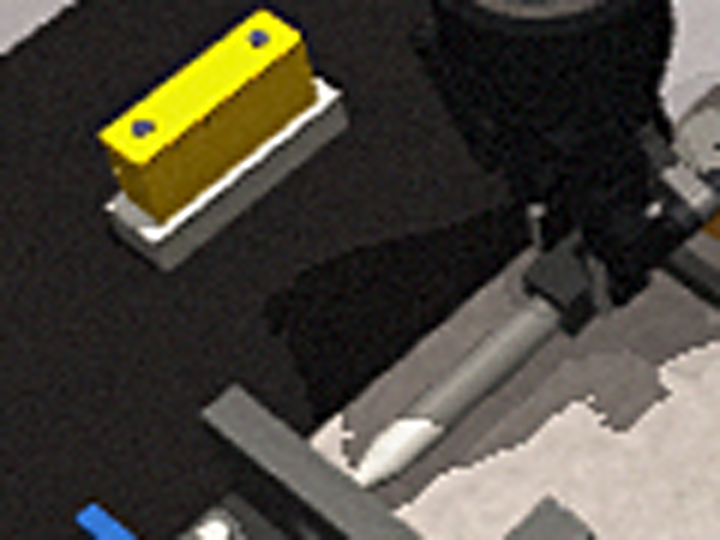

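View pics/t49.png

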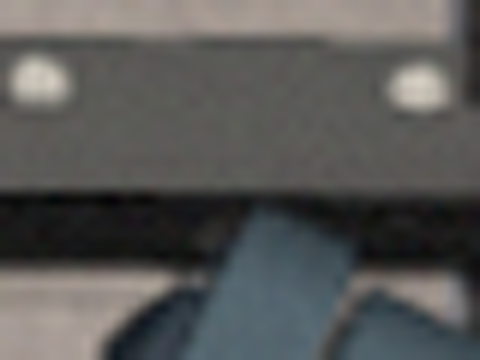

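Emit:
servo_tool(increments=[[0,-0.1,0,0,-0.03,0.18,1.5],[0,-0.1,0,0.3,-0.03,0.18,1.5],[0,-0.1,0,0.8,-0.03,0.18,1.5],[0,-0.1,0,1.2,-0.03,0.18,1.5],[0,-0.1,0,1.6,-0.03,0.18,1.5],[0,-0.1,0,2.1,-0.03,0.18,1.5],[0,-0.1,0,2.1,-0.03,0.18,1.5]])

```text
time: 48.05
tcp_pos: [502.5, -106.0, 81.2]
ee_rot: [0.0, 1.0, -0.004, 0.001]
force: [0.3, -0.7, -1.5]
width: 20.7
```

```bash
python3 - <<'E'
from h import *
s=snap("scene"); crop(s,140,140,260,230,6,"s50"); 
E
python3 go.py d -4 -105 80.9 0
```

```text
t 48.1 tcp w [ 502.2 -106.    81.1] d [ -24.3 -105.2   81.1] yaw -0.43 dyaw 0.03 F [ 0.2 -0.7 -2.9] w 20.6 j1,6 [-0.43  1.15]
d [-4.0, -105.0, 80.9, 0.0] [-0.0, -0.06, 0.03, 2.03, -0.01, 0.02]
```

View pics/s50.png

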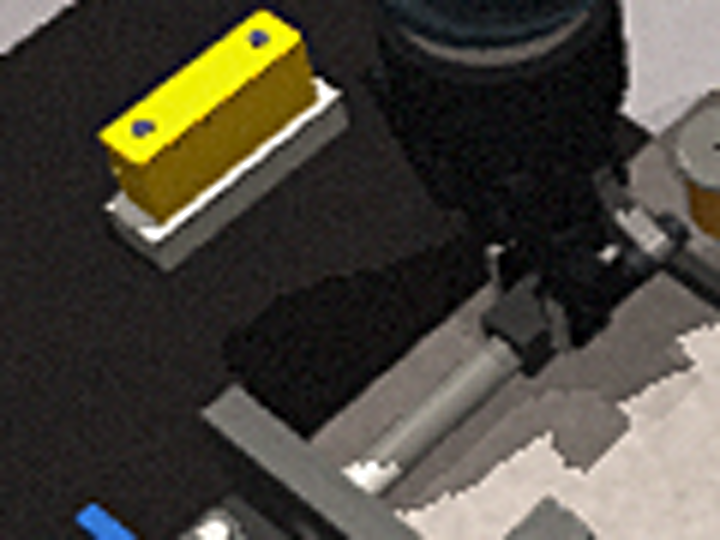

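Emit:
servo_tool(increments=[[0,0,0,0.5,0,0,1.5],[0,0,0,1,0,0,1.5],[0,0,0,1.5,-0.01,0,1.5],[0,0,0,2.1,-0.01,0,1.5],[0,0,0,2.1,-0.01,0,1.5]])

```text
time: 48.6
tcp_pos: [524.2, -106.1, 81.3]
ee_rot: [0.0, 1.0, -0.004, 0.001]
force: [0.6, -0.4, -1.0]
width: 20.5
```

```bash
python3 - <<'E'
from h import *
s=snap("scene"); crop(s,140,160,260,250,6,"s51"); 
E
python3 go.py d 34 -105 80.9 0
```

```text
t 48.6 tcp w [ 523.9 -106.1   81.2] d [  -2.6 -105.1   81.2] yaw -0.41 dyaw 0.04 F [ 0.4 -0.1 -2.2] w 20.4 j1,6 [-0.41  1.17]
d [34.0, -105.0, 80.9, 0.0] [0.01, -0.12, 0.04, 3.66, -0.01, 0.04]
```

View pics/s51.png

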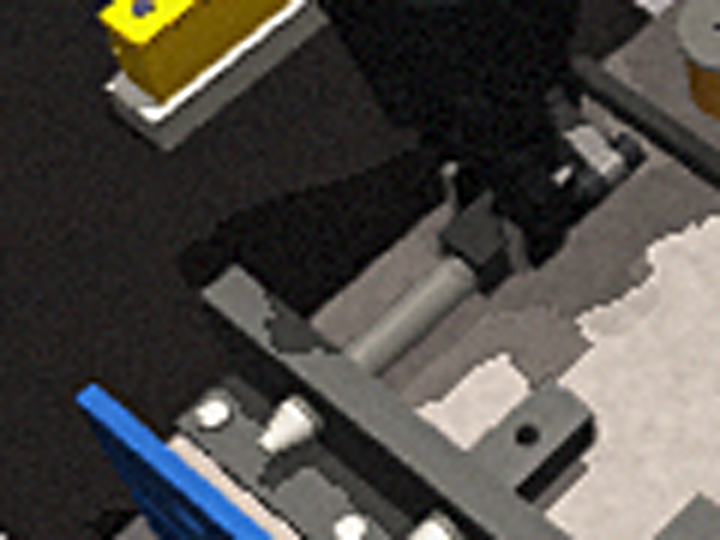

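Emit:
servo_tool(increments=[[0,0,0,0.7,0,0,1.5],[0,0,0,1.4,0,0,1.5],[0,0,0,2.1,-0.01,0,1.5],[0,0,0,2.8,-0.01,0,1.5],[0,0,0,3.3,-0.01,0,1.5],[0,0,0,3.8,-0.01,0,1.5],[0,0,0,3.8,-0.01,0,1.5]])

```text
time: 49.35
tcp_pos: [562.5, -106.2, 81.3]
ee_rot: [0.0, 1.0, -0.004, 0.001]
force: [-0.2, -0.1, -2.1]
width: 20.7
```

Emit:
servo_tool(increments=[[0,0,0,0.5,0,0,1.5],[0,0,0,1,0,0,1.5],[0,0,0,1.5,0,0,1.5],[0,0,0,1.9,0,0,1.5],[0,0,0,1.9,0,0,1.5]])

```text
time: 49.85
tcp_pos: [582.2, -106.3, 81.4]
ee_rot: [0.0, 1.0, -0.003, 0.002]
force: [0.6, -0.8, -2.2]
width: 20.8
```

Emit:
servo_tool(increments=[[0,0,0,0.3,0,0,1.5],[0,0,0,0.6,0,0,1.5],[0,0,0,0.7,0,0,1.5],[0,0,0,0.7,0,0,1.5]])

```text
time: 50.25
tcp_pos: [583.8, -106.2, 81.1]
ee_rot: [-0.001, 1.0, -0.003, -0.007]
force: [-25.9, -2.0, 17.8]
width: 20.3
```

```bash
python3 - <<'E'
from h import *
s=snap("scene"); crop(s,140,160,260,250,6,"s52"); 
E
python3 go.py d 34 -105 80.9 0
```

```text
t 50.3 tcp w [ 583.8 -106.2   81.1] d [  57.3 -104.7   81.1] yaw -0.34 dyaw 0.11 F [-26.2  -2.4  16.5] w 20.4 j1,6 [-0.37  1.21]
d [34.0, -105.0, 80.9, 0.0] [-0.08, 0.74, 0.11, -2.33, 0.02, 0.05]
```

View pics/s52.png

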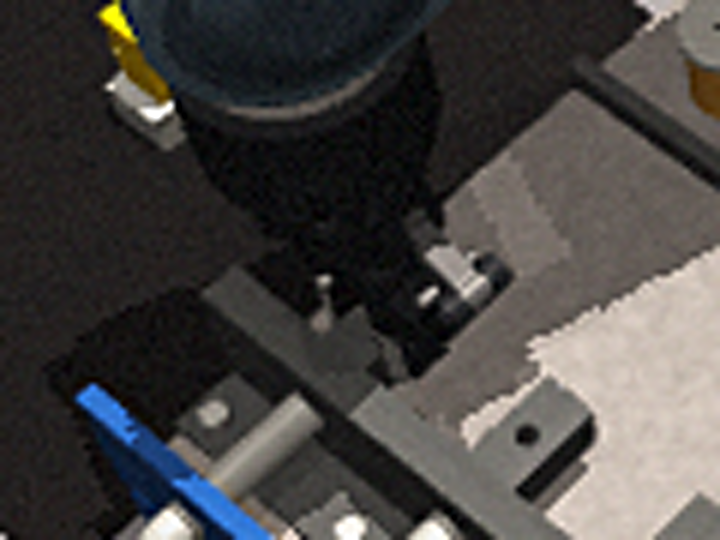

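Emit:
servo_tool(increments=[[0,0,0,0,0,0,1.5],[0,0,0,0,0,0,2.5],[0,0,0,0,0,0,4],[0,0,0,0,0,0,4],[0,0,0,0,0,-2,4],[0,0,0,0,0,-5,4],[0,0,0,0,0,-8,4],[0,0,0,0,0,-11,4]])

```text
time: 51.1
tcp_pos: [585.3, -106.2, 192.1]
ee_rot: [-0.001, 1.0, -0.003, -0.006]
force: [-0.3, -0.5, 1.1]
width: 40.0
```

Emit:
servo_tool(increments=[[0,0,0,-4,-1,-2,4],[0,0,0,-8,-2,-4,4],[0,0,0,-12,-3,-6,4],[0,0,0,-16,-3,-8,4],[0,0,0,-20,-3,-10,4],[0,0,0,-20,-3,-10,4],[0,0,0,-20,-3,-10,4]])

```text
time: 51.8
tcp_pos: [386.9, -75.3, 295.7]
ee_rot: [-0.0, 1.0, -0.003, -0.005]
force: [-0.6, -0.4, 0.7]
width: 39.8
```

```bash
python3 go.py; python3 - <<'E'
from h import *
s=snap("scene","s53f"); crop(s,140,170,360,335,3.6,"s53")
t=snap("top","t53f"); crop(t,205,110,365,280,3.5,"t53")
E
```

```text
t 51.8 tcp w [386.9 -75.3 295.7] d [-139.8  -75.4  295.7] yaw -0.35 dyaw 0.1 F [-0.6 -0.4  0.7] w 39.8 j1,6 [-0.48  1.1 ]
```

View pics/s53.png

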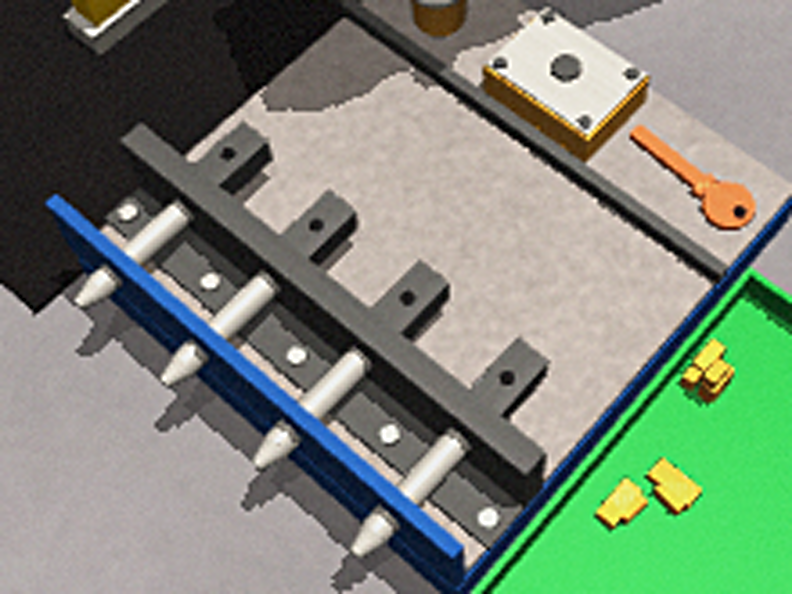

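View pics/t53f.png

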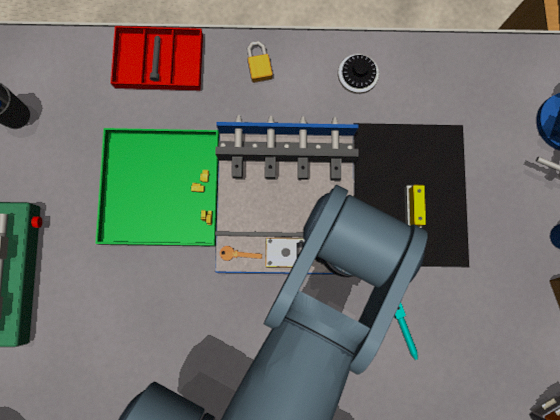

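```bash
python3 - <<'E'
from h import *
t=snap("top");s=snap("scene")
crop(t,220,112,350,185,6,"t54")
for p in((80,301),(166,381),(259,466),(356,554)): print("scene",w2d(cast(s,p[0]/3.6+140-.4,p[1]/3.6+170-.4,68)).round(1))
# chips
for c,a,m in blobs(yellow(s),20)+blobs(yellow(t),20): print(c.round(0),a)
crop(t,190,160,225,230,8,"t55")
E
```

```text
scene [ 173.2 -104.8   68. ]
scene [174.1 -33.7  68. ]
scene [174.5  37.5  68. ]
scene [174.7 106.7  68. ]
[175. 156.] 390
[337. 271.] 86
[327. 304.] 97
[312. 310.] 53
[170. 373.] 790
[260.  66.] 430
[204. 176.] 68
[197. 187.] 83
[419. 205.] 446
[206. 216.] 96
```

View pics/t54.png

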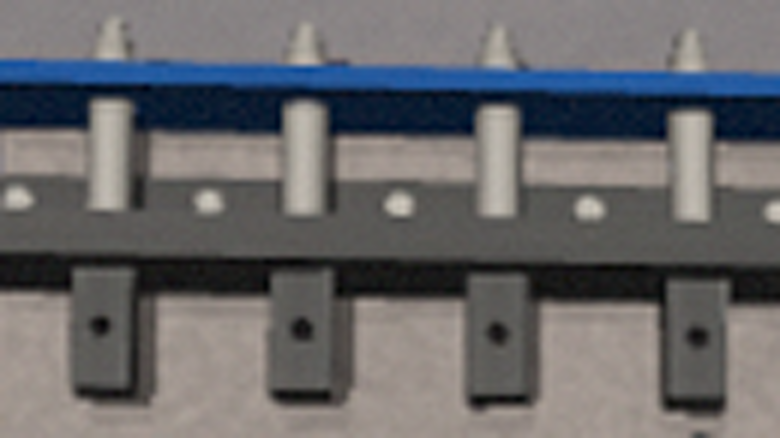

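View pics/t55.png

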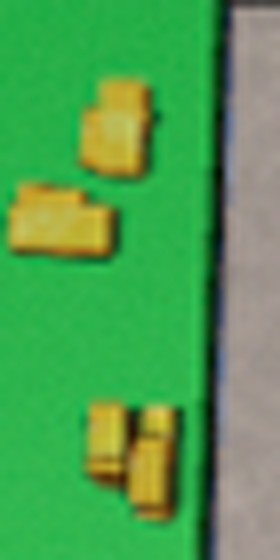

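```bash
python3 - <<'E'
from plant import ctrl
print(ctrl.sign_off())
E
```

```text
the job is handed in; nothing more can be done
None
```

I handed the job in at about 52 s on the robot clock, with everything done and no last check failing; sign-off reports no verdict.

- **Chips:** I swept all four off the door in two passes with the scraper. The last pictures show all four in the green tray and none on the door. Two of them lie touching, one partly on the other, near the wall next to the door.
- **Scraper:** It stands upright on the mat, put down before any bolt was moved.
- **Bolts:** All four are through the guide bar and flange, one per hole. The push ended against the bar at 12 to 26 N each time. The nose tips measure 173 to 175 mm along the door's x; home is 175 mm.
- **Knocked bolt:** One bolt still on the mat was knocked about 4 cm aside mid-run. I measured it again and inserted it normally.
- **Bystanders:** The key blank looks unmoved and nothing came near the lock cylinder. I checked these by eye only, and the arm hid most of the cylinder in the last pictures.
- **Calibration:** The two cameras disagreed by about 2 to 3 mm on where the door lies. I used a joint fit, and the shafts slid through both holes with almost no side force.

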